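# Stack pickling weights on the kitchen scale until the needle stands between the marks

### The arm

A 6-joint arm with a two-finger parallel gripper is mounted at the origin on a cart in front of the work surface, level with it; the furniture and walls round the work are solid. World frame = base frame: x ahead of the robot, y to its left, z up, the work surface at z = 0. Lengths are in m, angles in rad, forces in N, time in s.
With the tool pointing down it reaches from about 0.3 to 0.775 m from the base axis. Payload 14.6 kg.
Tool frame: the origin (TCP) lies on the centre line of the jaws, within the pads' length; the fingertips stand ctrl.tcp_to_tips ahead of it and the grasp point (between the pads) lies 2 mm behind it (ctrl.tcp_to_tips is the distance from the TCP to the fingertips, in m); z points along the fingers, y is the line along which they close (so a half turn about z gives the same grasp; the last joint's range is limited). The gripper opens to 94 mm and grips with 3 to 60 N. Pads are 16 mm wide; open, the fingers measure 119 mm over their backs; the gripper's body (75 mm by 177 mm) begins 78 mm behind the grasp point.
Start: joints at [1.095, 0.3, 1.521, -0, 1.321, -0.067], TCP at [0.219, 0.505, 0.222] pointing down, gripper open.
Joint ranges: [-3.03, 3.03], [-0.79, 2.21], [0.23, 2.52], [-1.04, 4.18], [0, 3.07], [-2.55, 2.55]. Speed limits (rad/s): [2.22, 2.22, 2.57, 3.14, 3.14, 3.14].

### API

Orientations are given as [roll, pitch, yaw] about the fixed x, y, z axes, in that order (R = Rz(yaw) Ry(pitch) Rx(roll)).
In Python, from station import telemetry, viewer, hand_in, ctrl gives the robot as it stands.
- The arm moves only by the tool step_arm, never from a script. Its argument "plan" is a list of rows, each an object of numbers: "dx", "dy", "dz": the shift along the tool's x, y, z scaled (see below); "rx", "ry", "rz": the turn, a rotation vector about the tool's x, y, z scaled (see below); "claw": the closure, from 0 (fully open) to 1 (shut). In form: [{"dx": .., "dy": .., "dz": .., "rx": .., "ry": .., "rz": .., "claw": ..}, ...]. A call has 1 to 10 rows; each row shifts and turns the commanded pose from where the row before left it, along the tool's axes as they then stand; what a row does not reach is not made up. The controller multiplies each number of a shift by 0.1 m and each number of a turn by 90 degrees. A row lasts 1/10 s, in which the tool goes at most 50 mm and 8.59 degrees, less where a joint would pass 70% of its speed; a pose out of reach is approached as far as the arm can. A call with a number of a shift or a turn outside -1 to 1 is refused whole. A call with a gripper value outside its range is refused whole. The fingers move at their own pace and stop on an object; "grip_force" is the grip in N (left out, the last holds). Time passes only in rows, so rows that do not move let the fingers close. It gives the time, the measured TCP pose, the force, the opening and the grip force at its end, in the units of the state.
- telemetry.get_obs(): the state, without advancing time (a new reading comes with each control period).
- viewer.camera(name): name is "side" or "top"; returns a dict with "img" (480x640x3 uint8, red, green, blue), "z_map" (480x640 float32, m along the optical axis (not along the pixel's ray), 0 where there is no reading), "fx", "fy", "cx", "cy" (pixels), "R" (3x3) and "t" (3): a world point X has camera coordinates R X + t. Camera axes: x right, y down, z forward; pixel columns grow to the right and rows downward; lengths in m; the calibration is good to about 2 mm. A picture is of the moment at which its call begins.
- hand_in(): hands the job in; it is judged then, once.
Trained networks look in a picture, given as the dict that the camera call returned (one of the last four; its "shot" number tells which), for a name from the list of things; names that differ only in an ending like _2 or _b are one class to them, and where a whole thing is asked for, a point or a joint stands for the part that bears it (a point fixed in the world has none). Each returns a list of dicts, best first, with "score" (0 to 1); they miss things now and then, are a little off and sometimes report something else, mostly with a low value. They report only what shows in the picture. A call takes as long as a camera call. They do not tell look-alikes from the thing itself.
- viewer.recognise(target, picture): "rect" ([left, top, right, bottom] in pixels, round what is visible of it).
The state is a dict: "time_s": time; "qpos": joint angles; "joint_vel": joint speeds; "tau": joint torques, N m; "ee_pos": TCP position; "eef_rot": TCP orientation; "force": force on the tool from outside, world axes, zero at the start; "moment": the same for the moment, N m; "grip_width": finger opening in m; "grip_force": force on a finger pad.
Only numpy, scipy, OpenCV 4.12 (cv2) and the standard library are available. Lean on these libraries where they do the work, as an engineer would, in place of code of your own. Each camera call takes 0.05 s, during which the arm holds its last target. There are 200 camera calls.

### The job

Weigh out the pickling weights: thread the white stoneware rings from the chopping board one at a time over the post on the kitchen scale, lowering each gently until it lies on the stack (not letting it drop), until the needle rests between the two long marks on the dial. The post is a little off centre, so feel for it and let the tray give, but never push the tray down to its lower stop or shove the scale hard. Leave the weights you do not need lying on the board, and the other things where they stand.

Things in the scene. Friction and masses are not known exactly. Their poses are not given: they have to be found in the camera images.
- scale: white kitchen spring scale, fixed on the hob. Origin: underside of its housing (112 x 118, 58 mm high), below the middle of the tray; z up. The sloped dial in front reaches 115 mm toward -x, 85 mm high. On top a flat steel tray, diameter 88, 3 mm thick; its upper face is 98 mm above the origin less the value of joint lift
- scale_axis (a point): point of the fixed housing's axis, 172 mm above the scale's origin. The tray's upright post (diameter 14, end bevelled 1.5 mm) rises 74 mm above the tray's face; its end is at this height less lift. Tray and post sit loosely, up to 6 mm off this point in the scale's x and also in its y (not measured), and stay there unless pushed sideways with over about 4 N
- lift (a joint): how far the tray has sunk, in m: 0 at the upper end, 0.028 at its lower stop. A spring carries it: 400 N/m, so a weight sinks it by 4 to 5 mm. It starts anywhere from 2 to 9 mm, by the tare of the scale
- needle (a joint): the dial's needle, in rad, clockwise: always 100 x lift (per m). The two long black marks are at 1.44 and 1.98 (dial drawn with eleven short ticks from 0 to 2.8); one weight turns it 0.42 to 0.51
- chopping_board: wooden chopping board, 230 (its x) x 340 (its y) x 22 mm, lying fixed over the sink's drainer. Origin: centre of its underside. The weights and the pot stand on it, their centres at least 85 mm apart along its x or 90 mm along its y
- weight_a_mid (a point): ring-shaped white stoneware pickling weight lying flat on the chopping board: outer diameter 64, hole diameter 17 straight through, height 26 mm, 175 to 205 g. Point: its centre, half-way up; z along the hole. All four look alike
- weight_b_mid (a point): ring-shaped white stoneware pickling weight lying flat on the chopping board: outer diameter 64, hole diameter 17 straight through, height 26 mm, 175 to 205 g. Point: its centre, half-way up; z along the hole. All four look alike
- weight_c_mid (a point): ring-shaped white stoneware pickling weight lying flat on the chopping board: outer diameter 64, hole diameter 17 straight through, height 26 mm, 175 to 205 g. Point: its centre, half-way up; z along the hole. All four look alike
- weight_d_mid (a point): ring-shaped white stoneware pickling weight lying flat on the chopping board: outer diameter 64, hole diameter 17 straight through, height 26 mm, 175 to 205 g. Point: its centre, half-way up; z along the hole. All four look alike
- pot_mid (a point): bystander: small white lidded pot on the board among the weights, diameter 46, height 53 mm. Point: half-way up
- honey_mid (a point): bystander: jar with a red lid, diameter 65, height 100 mm, on the hob behind the scale. Point: half-way up
- shaker_mid (a point): bystander: glass salt shaker, diameter 44, height 90 mm, on the worktop beyond the board. Point: half-way up
Things that resemble listed ones, but are neither listed nor needed, are in the scene too. What is shaped like the part that bears weight_c_mid but orange or red is not meant.

How it is judged:
By the outcome, as a careful person would: the job done as asked, in the order asked, and still so for the second after the job is handed in, with the robot touching nothing.
It also fails if it takes over 72 s, if anything falls off the work surface, if the arm or the gripper's body presses on something with over 40 N, if the wrist force passes 120 N, or if a joint passes its speed limit or range.

## Working session

There is one attempt and no reset: what is moved stays moved. The work goes in short steps, Python scripts to look and compute and a tool call to move; the robot and the scene stay as the last step left them, time stands still between calls to the robot, and variables do not carry over. Pictures are saved under pics/ and viewed, at most 10 in all, crops included, and the job is handed in when it is done.

Besides the shell and the picture viewer there is one more tool, called after "Emit:" as name(argument=value, ...) on one line, values as JSON. step_arm: Moves the arm, as the interface text tells. Shifts and turns lie within -1 to 1; 1 stands for 0.1 m of shift or 90 degrees of turn. Its arguments: {"type":"object","properties":{"plan":{"type":"array"},"grip_force":{"type":"number"}},"required":["plan"]}

```bash
ls; mkdir -p pics; cat > h.py <<'E'
import numpy as np, cv2
from station import telemetry, viewer, hand_in, ctrl
def world(c,u,v,z=None):
    z=c["z_map"][int(round(v)),int(round(u))] if z is None else z
    p=np.array([(u-c["cx"])/c["fx"]*z,(v-c["cy"])/c["fy"]*z,z])
    return np.asarray(c["R"]).T@(p-np.asarray(c["t"]))
def cloud(c):
    v,u=np.mgrid[0:480,0:640]; z=c["z_map"]
    p=np.stack([(u-c["cx"])/c["fx"]*z,(v-c["cy"])/c["fy"]*z,z],-1)-np.asarray(c["t"])
    return p@np.asarray(c["R"])
def proj(c,X):
    p=np.asarray(c["R"])@np.asarray(X)+np.asarray(c["t"])
    return p[0]/p[2]*c["fx"]+c["cx"],p[1]/p[2]*c["fy"]+c["cy"]
E
python3 - <<'E'
from h import *
np.set_printoptions(precision=4,suppress=True)
o=telemetry.get_obs();print(o,ctrl.tcp_to_tips)
for n in ("side","top"):
    c=viewer.camera(n);cv2.imwrite(f"pics/{n}0.png",c["img"][:,:,::-1])
    print(n,c["fx"],"cam",-np.asarray(c["R"]).T@c["t"])
    for t in ("weight_a_mid","scale","pot_mid","chopping_board","honey_mid","shaker_mid","needle"):
        for d in viewer.recognise(t,c):
            r=d["rect"];u,v=(r[0]+r[2])/2,(r[1]+r[3])/2
            print(t,round(d["score"],2),np.round(r),world(c,u,v))
E
```

```text
pics
{'time_s': 0.0, 'qpos': array([ 1.0954,  0.3005,  1.5216,  0.    ,  1.3207, -0.0666]), 'joint_vel': array([ 0.0007,  0.0009, -0.0005, -0.0019, -0.0005,  0.0005]), 'tau': array([ -0.0002, -53.1809, -35.2745,   0.0708,   0.0245,  -0.0001]), 'ee_pos': array([0.2185, 0.5044, 0.2219]), 'eef_rot': array([-3.1403, -0.0001,  2.7328]), 'force': array([0.1344, 0.1254, 0.6256]), 'moment': array([0.0024, 0.038 , 0.0226]), 'grip_force': 0.0, 'grip_width': 0.0938954934834842} 0.017
side 580.7620121282588 cam [ 0.476  -0.9939  0.7535]
scale 0.6 [305. 182. 364. 262.] [0.5285 0.2682 0.0679]
pot_mid 0.77 [352. 284. 376. 308.] [ 0.5821 -0.0351  0.0616]
chopping_board 0.63 [255. 271. 443. 386.] [ 0.5503 -0.0933  0.0255]
chopping_board 0.25 [304. 180. 364. 258.] [0.5276 0.2685 0.0749]
honey_mid 0.76 [364. 205. 393. 257.] [0.6323 0.2185 0.0708]
honey_mid 0.72 [352. 286. 376. 310.] [ 0.5811 -0.037   0.0594]
shaker_mid 0.66 [380. 247. 402. 286.] [0.6529 0.1045 0.0447]
top 507.31127274652414 cam [0.3116 0.096  1.4381]
weight_a_mid 0.83 [392. 172. 418. 195.] [ 0.6277 -0.1585  0.0254]
scale 0.6 [222. 190. 291. 248.] [0.5151 0.254  0.1024]
pot_mid 0.54 [344. 190. 364. 208.] [ 0.574  -0.0106  0.0705]
chopping_board 0.56 [307. 145. 430. 281.] [ 0.5436 -0.0539  0.0212]
honey_mid 0.9 [247. 162. 271. 194.] [0.6281 0.2487 0.1004]
shaker_mid 0.63 [297. 164. 313. 180.] [0.6486 0.1237 0.0821]
shaker_mid 0.59 [227. 195. 262. 231.] [0.5254 0.2808 0.138 ]
```

View pics/top0.png

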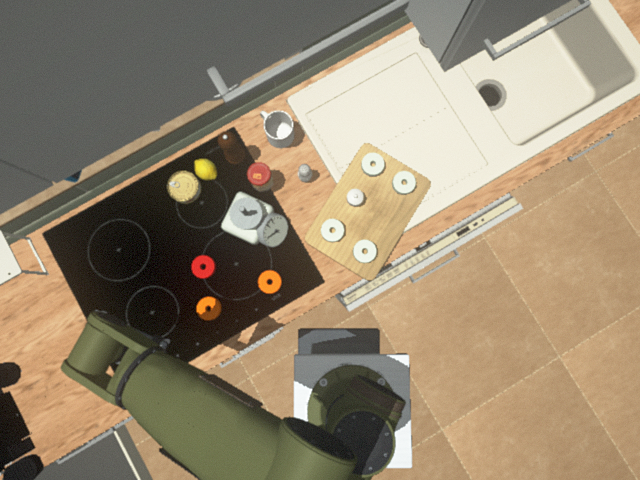

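View pics/side0.png

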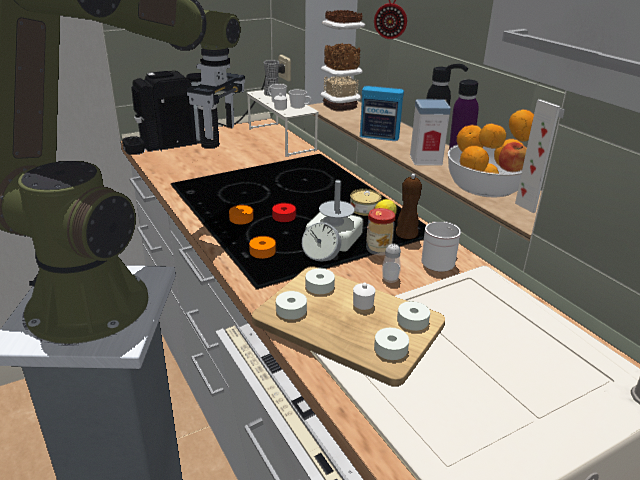

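The top picture shows four white rings on the board at (373,164), (404,182), (332,230) and (364,251), with the lidded pot at (355,197). The scale tray is at (245,212) and its dial at (271,231). Look-alikes for the rings are the orange ones at (208,308) and (269,282), the red one at (203,267), and the pot. By the description I choose the white ones with holes.

```bash
cat > m.py <<'E'
from h import *
from scipy.optimize import least_squares
np.set_printoptions(precision=4,suppress=True)
def circ(P,r):
    f=least_squares(lambda q:np.maximum(np.hypot(*(P-q).T)-r,0)+0.02*np.hypot(*(P-q).T),P.mean(0));return f.x
px={"top":[(373,164),(404,182),(332,230),(364,251),(355,197)],"side":[(414,316),(391,343),(320,279),(291,304),(364,294)]}
if __name__=="__main__":
  for n in px:
    c=viewer.camera(n);W=cloud(c)
    for u,v in px[n]:
        w=W[v-22:v+23,u-22:u+23].reshape(-1,3)
        zt=np.median(W[v-6:v+7,u-6:u+7,2])
        g=w[(w[:,2]>0.040)&(w[:,2]<0.075)]
        g=g[np.hypot(*(g[:,:2]-np.median(g[:,:2],0)).T)<.045]
        b=w[(w[:,2]<.032)&(w[:,2]>.01)]
        top=g[g[:,2]>np.percentile(g[:,2],90)-.006] 
        lo,hi=top[:,:2].min(0),top[:,:2].max(0)
        print(n,(u,v),len(top),"mid",(lo+hi)/2,"size",hi-lo,"mean",top[:,:2].mean(0),"z",np.median(top[:,2]),"board",np.median(b[:,2]))
    # post and tray
    s=W.reshape(-1,3);near=np.hypot(s[:,0]-.525,s[:,1]-.27)<.1
    p=s[near&(s[:,2]>.125)&(s[:,2]<.19)]
    print("post",len(p),p.mean(0),p[:,2].max())
    for zz in (.125,.135,.145,.155,.165):
        q=p[abs(p[:,2]-zz)<.005]; print("  ",zz,len(q),q.mean(0) if len(q) else "")
    t=s[near&(s[:,2]>.078)&(s[:,2]<.110)]
    h=np.histogram(t[:,2],bins=np.arange(.078,.112,.002));print(h[0])
    big=cv2.resize(c["img"],None,fx=5,fy=5,interpolation=cv2.INTER_CUBIC)[:,:,::-1]
    u,v=(258,220) if n=="top" else (330,225)
    cv2.imwrite(f"pics/c_{n}.png",big[(v-50)*5:(v+50)*5,(u-60)*5:(u+60)*5])
  a=cv2.imread("pics/c_top.png");b=cv2.imread("pics/c_side.png")
  cv2.imwrite("pics/c1.png",cv2.resize(np.hstack([a,b]),(800,334)))
E
python3 m.py
```

```text
top (373, 164) 282 mid [ 0.6778 -0.0641] size [0.0616 0.0594] mean [ 0.679  -0.0641] z 0.053483954965809696 board 0.025403535081852405
top (404, 182) 284 mid [ 0.6254 -0.1508] size [0.063  0.0621] mean [ 0.6254 -0.1506] z 0.05341637871028001 board 0.02551491899568633
top (332, 230) 308 mid [0.4924 0.0509] size [0.0593 0.0608] mean [0.4915 0.0511] z 0.05319168173084354 board 0.025447018887524993
top (364, 251) 313 mid [ 0.4327 -0.0375] size [0.0608 0.0629] mean [ 0.4324 -0.038 ] z 0.052949966397796686 board 0.025408407535614724
top (355, 197) 123 mid [ 0.5816 -0.0139] size [0.0416 0.0414] mean [ 0.5825 -0.0114] z 0.0690731090817341 board 0.02505766276962958
post 42 [0.5306 0.282  0.1613] 0.17703435515798344
   0.125 0 
   0.135 7 [0.5284 0.2794 0.1359]
   0.145 3 [0.5273 0.2803 0.1479]
   0.155 4 [0.5294 0.2796 0.1537]
   0.165 13 [0.5301 0.2835 0.1674]
[ 31  26  16   5   3   2  28  81 180 228 181  99  44  13   9   1]
side (414, 316) 497 mid [ 0.6785 -0.0671] size [0.0624 0.0652] mean [ 0.678  -0.0689] z 0.051295965641264374 board 0.024524609011621738
side (391, 343) 608 mid [ 0.6254 -0.1527] size [0.0617 0.0654] mean [ 0.625  -0.1542] z 0.051286484021828824 board 0.024604124408355035
side (320, 279) 391 mid [0.4914 0.0484] size [0.0627 0.0646] mean [0.4913 0.047 ] z 0.05123444470900355 board 0.024375493178488486
side (291, 304) 478 mid [ 0.4336 -0.0379] size [0.0612 0.0667] mean [ 0.4332 -0.0409] z 0.05123320672594006 board 0.02471362537514283
side (364, 294) 189 mid [ 0.5818 -0.0157] size [0.0432 0.0445] mean [ 0.5819 -0.0194] z 0.06694065793148044 board 0.024359102367171828
post 103 [0.5318 0.2792 0.1505] 0.17208810884470319
   0.125 9 [0.5328 0.2797 0.1277]
   0.135 18 [0.5311 0.2784 0.1346]
   0.145 22 [0.5315 0.2782 0.1441]
   0.155 20 [0.5321 0.2785 0.1552]
   0.165 26 [0.5323 0.2801 0.165 ]
[ 21  18  14   3   1   1   5  27 153 201  67  27  21   5   4   5]
```

View pics/c1.png

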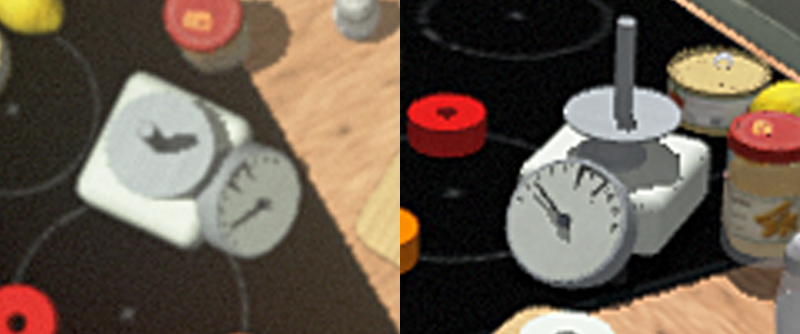

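The close crop shows the scale with a free post and tray, and the needle short of the two long marks, which lie clockwise of it. The red ring and orange rings sit apart on the hob. I'll take the white ring at top pixel (332,230), world about (0.492, 0.050), first.

Emit:
step_arm(plan=[{"dx":-0.36,"dy":-0.257},{"dx":-0.36,"dy":-0.257},{"dx":-0.36,"dy":-0.257},{"dx":-0.36,"dy":-0.257},{"dx":-0.36,"dy":-0.257},{"dx":-0.36,"dy":-0.257},{"dx":-0.36,"dy":-0.257},{"dx":-0.36,"dy":-0.257},{"dx":-0.36,"dy":-0.257},{"dx":-0.36,"dy":-0.257}], grip_force=20)

```text
$.plan[0]: bad value
```

Emit:
step_arm(plan=[{"dx":-0.36,"dy":-0.257},{"dx":-0.36,"dy":-0.257},{},{}])

```text
$.plan[0]: bad value
```

```bash
cat > d.py <<'E'
import sys
from h import *
from scipy.spatial.transform import Rotation as Ro
np.set_printoptions(precision=4,suppress=True)
o=telemetry.get_obs();R=Ro.from_euler("xyz",o["eef_rot"])
print(o["time_s"],o["ee_pos"],o["eef_rot"],"F",o["force"],"M",o["moment"],"w",o["grip_width"])
if len(sys.argv)>3: print("tool delta (x10)",R.inv().apply(np.array(sys.argv[1:4],float)-o["ee_pos"])*10)
E
python3 d.py .492 .0497 .047
python3 - <<'E'
from m import *
# subpixel: post in side image (columns), post end in top; ring holes
for n in ("side","top"):
    c=viewer.camera(n);cv2.imwrite(f"pics/{n}1.png",c["img"][:,:,::-1])
    g=cv2.cvtColor(c["img"],cv2.COLOR_RGB2GRAY)
    if n=="side":
        for v in range(180,208,4): print(v,g[v,326:350])
    else: print(g[200:225,228:262])
E
```

```text
0.9 [0.2186 0.5047 0.2224] [-3.1416 -0.      2.7327] F [-0.486   0.808   0.9426] M [-0.0255 -0.0116  0.0499] w 0.09413065551957604
tool delta (x10) [-4.3173 -3.0878  1.7543]
180 [  6  11   3   2  17  25  38  25   3  55 136 136 139 117  51   5   2   6
   6   1  12  12   5   5]
184 [ 1  7 11 16 28 31 26 11 20 89 89 87 91 94 76 22  7  2  3 11  9  6  6  1]
188 [30 23 11  6 10  1  8  0 16 87 91 93 93 96 56  9  8  5 13 10 10  3 14  0]
192 [ 9  9  3  1  7  1  8  2 39 89 89 94 95 97 38  6 10  1  7  1  5 11  8  9]
196 [ 3 14  4  5  5 13  3  0 45 89 91 92 93 99 37  3  8  2  3  8 15  5  4  0]
200 [ 0  0  8 36 30 60 64 63 68 86 93 93 92 85 70 25  9  0  0  0  0  6  7  0]
204 [194 194 194 193 192 195 199 211 101  81  91  91  83  99 197 199 194 192
 194 197 198 201 206 215]
[[ 49  44  43  38  71 164 225 227 217 208 202 194 198 201 198 194 199 202
  203 199 197 201 202 199 199 200 201 177 144 117 113 132 119  88]
 [ 57  39  36  46 121 208 228 214 207 199 195 198 200 199 200 199 202 206
  202 200 198 203 198 198 202 202 202 192 167 128 114 133 155 147]
 [ 54  40  46  82 154 219 216 207 197 197 200 19
[... 2495 characters left out ...]
 238 231 214 206 208 206 203 205 199 202 201 203 204 202 201 204 201
  203 205 202 201 204 202 197 201 200 205 202 202 210 196 136  99]
 [239 241 237 226 210 205 209 205 205 207 201 201 203 202 198 200 199 201
  199 204 206 205 204 202 197 196 203 200 203 204 206 174 109  85]
 [240 241 239 234 220 202 204 206 204 202 199 202 201 204 202 201 200 205
  204 206 203 206 203 199 197 198 201 202 198 208 197 142  95  90]
 [239 238 241 240 233 208 200 205 201 206 198 204 201 197 206 200 198 206
  202 202 205 205 203 198 200 203 203 202 201 196 155 103  84 114]
 [236 237 240 241 238 221 212 201 200 201 202 207 203 196 206 203 202 199
  203 209 204 202 201 198 200 202 201 205 194 156 108  85  92 132]]
```

The moves were refused because every key is needed in each row, so I'm resending them complete.

Emit:
step_arm(plan=[{"dx":-0.36,"dy":-0.257,"dz":0,"rx":0,"ry":0,"rz":0,"claw":0},{"dx":-0.36,"dy":-0.257,"dz":0,"rx":0,"ry":0,"rz":0,"claw":0},{"dx":-0.36,"dy":-0.257,"dz":0,"rx":0,"ry":0,"rz":0,"claw":0},{"dx":-0.36,"dy":-0.257,"dz":0,"rx":0,"ry":0,"rz":0,"claw":0},{"dx":-0.36,"dy":-0.257,"dz":0,"rx":0,"ry":0,"rz":0,"claw":0},{"dx":-0.36,"dy":-0.257,"dz":0,"rx":0,"ry":0,"rz":0,"claw":0},{"dx":-0.36,"dy":-0.257,"dz":0,"rx":0,"ry":0,"rz":0,"claw":0},{"dx":-0.36,"dy":-0.257,"dz":0,"rx":0,"ry":0,"rz":0,"claw":0},{"dx":-0.36,"dy":-0.257,"dz":0,"rx":0,"ry":0,"rz":0,"claw":0},{"dx":-0.36,"dy":-0.257,"dz":0,"rx":0,"ry":0,"rz":0,"claw":0}], grip_force=20)

```text
time_s: 2.0
ee_pos: [0.4475, 0.124, 0.2227]
eef_rot: [3.141, 0.0, 2.733]
force: [0.5, 1.3, -0.4]
grip_width: 0.0938
grip_force: 0.0
```

Emit:
step_arm(plan=[{"dx":-0.36,"dy":-0.257,"dz":0,"rx":0,"ry":0,"rz":0,"claw":0},{"dx":-0.36,"dy":-0.257,"dz":0,"rx":0,"ry":0,"rz":0,"claw":0},{"dx":0,"dy":0,"dz":0.2,"rx":0,"ry":0,"rz":0,"claw":0},{"dx":0,"dy":0,"dz":0,"rx":0,"ry":0,"rz":0,"claw":0}])

```text
time_s: 2.4
ee_pos: [0.4918, 0.049, 0.2004]
eef_rot: [-3.14, -0.003, 2.731]
force: [-0.0, 0.3, -0.2]
grip_width: 0.0938
grip_force: 0.0
```

```bash
python3 d.py .492 .0497 .047
cat > z.py <<'E'
from h import *
np.set_printoptions(precision=4,suppress=True)
def onz(c,u,v,z):
    R=np.asarray(c["R"]);o=-R.T@np.asarray(c["t"]);d=R.T@np.array([(u-c["cx"])/c["fx"],(v-c["cy"])/c["fy"],1])
    return o+d*(z-o[2])/d[2]
E
python3 - <<'E'
from z import *
c=viewer.camera("top")
print("post top",onz(c,241.2,208.2,.170))
s=viewer.camera("side")
for v in (186,196): print("post side",onz(s,337.2,v,world(s,337,v)[2]),world(s,337,v))
def holes(c,pts,z):
    g=cv2.cvtColor(c["img"],cv2.COLOR_RGB2GRAY).astype(float)
    for u,v in pts:
        w=g[v-6:v+7,u-6:u+7];d=np.clip(190-w,0,None);y,x=np.mgrid[v-6:v+7,u-6:u+7]
        # whole ring outline: bright vs wood
        hsv=cv2.cvtColor(c["img"],cv2.COLOR_RGB2HSV)[v-20:v+21,u-20:u+21]
        m=((hsv[...,1]<40)&(hsv[...,2]>205)).astype(np.uint8)
        cn=max(cv2.findContours(m,cv2.RETR_EXTERNAL,cv2.CHAIN_APPROX_NONE)[0],key=cv2.contourArea)
        e=cv2.fitEllipse(cn)
        print((u,v),"hole",(x*d).sum()/d.sum(),(y*d).sum()/d.sum(),onz(c,(x*d).sum()/d.sum(),(y*d).sum()/d.sum(),z),"ell",e[0][0]+u-20,e[0][1]+v-20,e[1],onz(c,e[0][0]+u-20,e[0][1]+v-20,z))
holes(c,[(373,164),(404,182),(332,230),(364,251)],.052)
holes(s,[(414,316),(391,343),(320,279),(291,304)],.052)
E
```

```text
2.4 [0.4918 0.049  0.2004] [-3.1401 -0.0033  2.7308] F [-0.0239  0.3014 -0.1784] M [ 0.0515  0.0301 -0.0084] w 0.0937844156015407
tool delta (x10) [-0.0043  0.0092  1.5344]
post top [0.5325 0.2844 0.17  ]
post side [0.524  0.1023 0.242 ] [0.5236 0.1022 0.242 ]
post side [0.5328 0.2791 0.1328] [0.5323 0.2791 0.1328]
(373, 164) hole 371.875 162.45224719101122 [ 0.6817 -0.0625  0.052 ] ell 372.5144958496094 163.19049644470215 (20.856828689575195, 21.624568939208984) [ 0.6795 -0.0643  0.052 ]
(404, 182) hole 403.5015479876161 180.86996904024767 [ 0.6286 -0.1498  0.052 ] ell 403.79373359680176 181.57290840148926 (21.08956527709961, 21.86400032043457) [ 0.6266 -0.1506  0.052 ]
(332, 230) hole 332.9732587064677 229.99587997512438 [0.4911 0.0482 0.052 ] ell 324.60558891296387 227.73460006713867 (6.895130157470703, 8.619669914245605) [0.4975 0.0712 0.052 ]Traceback (most recent call last):
  File "<stdin>", line 16, in <module>
  File "<stdin>", line 13, in holes
ValueError: max() iterable argument is empty
```

Emit:
step_arm(plan=[{"dx":0,"dy":0.009,"dz":0.4,"rx":0,"ry":0,"rz":0,"claw":0},{"dx":0,"dy":0,"dz":0.4,"rx":0,"ry":0,"rz":0,"claw":0},{"dx":0,"dy":0,"dz":0.4,"rx":0,"ry":0,"rz":0,"claw":0},{"dx":0,"dy":0,"dz":0.2,"rx":0,"ry":0,"rz":0,"claw":0},{"dx":0,"dy":0,"dz":0.134,"rx":0,"ry":0,"rz":0,"claw":0},{"dx":0,"dy":0,"dz":0,"rx":0,"ry":0,"rz":0,"claw":0},{"dx":0,"dy":0,"dz":0,"rx":0,"ry":0,"rz":0,"claw":1},{"dx":0,"dy":0,"dz":0,"rx":0,"ry":0,"rz":0,"claw":1},{"dx":0,"dy":0,"dz":0,"rx":0,"ry":0,"rz":0,"claw":1},{"dx":0,"dy":0,"dz":0,"rx":0,"ry":0,"rz":0,"claw":1}])

```text
time_s: 3.5
ee_pos: [0.4931, 0.0508, 0.0497]
eef_rot: [3.141, 0.001, 2.733]
force: [0.5, -0.4, 0.6]
grip_width: 0.0657
grip_force: 0.2
```

```bash
python3 d.py .5325 .2846 .215
```

```text
3.5 [0.4931 0.0508 0.0497] [3.1411 0.001  2.7328] F [ 0.4752 -0.3862  0.5998] M [ 0.0872 -0.0433 -0.0387] w 0.0656825795916582
tool delta (x10) [ 0.5663  2.3027 -1.6525]
```

Emit:
step_arm(plan=[{"dx":0,"dy":0,"dz":0,"rx":0,"ry":0,"rz":0,"claw":1},{"dx":0,"dy":0,"dz":0,"rx":0,"ry":0,"rz":0,"claw":1},{"dx":0,"dy":0,"dz":-0.2,"rx":0,"ry":0,"rz":0,"claw":1},{"dx":0,"dy":0,"dz":-0.35,"rx":0,"ry":0,"rz":0,"claw":1},{"dx":0,"dy":0,"dz":-0.35,"rx":0,"ry":0,"rz":0,"claw":1},{"dx":0,"dy":0,"dz":-0.35,"rx":0,"ry":0,"rz":0,"claw":1},{"dx":0,"dy":0,"dz":-0.35,"rx":0,"ry":0,"rz":0,"claw":1},{"dx":0,"dy":0,"dz":0,"rx":0,"ry":0,"rz":0,"claw":1},{"dx":0,"dy":0,"dz":0,"rx":0,"ry":0,"rz":0,"claw":1}])

```text
time_s: 4.4
ee_pos: [0.4927, 0.0508, 0.2089]
eef_rot: [3.141, 0.0, 2.733]
force: [-0.6, 0.7, -2.5]
grip_width: 0.0645
grip_force: 20.0
```

```bash
python3 d.py .5325 .2846 .208
```

```text
4.4 [0.4927 0.0508 0.2089] [3.1415 0.0003 2.7328] F [-0.6298  0.6602 -2.5316] M [-0.0724  0.0077 -0.0321] w 0.06447572250260465
tool delta (x10) [0.5641 2.3041 0.0089]
```

Emit:
step_arm(plan=[{"dx":0.07,"dy":0.2,"dz":0,"rx":0,"ry":0,"rz":0,"claw":1},{"dx":0.07,"dy":0.3,"dz":0,"rx":0,"ry":0,"rz":0,"claw":1},{"dx":0.07,"dy":0.35,"dz":0,"rx":0,"ry":0,"rz":0,"claw":1},{"dx":0.07,"dy":0.35,"dz":0,"rx":0,"ry":0,"rz":0,"claw":1},{"dx":0.07,"dy":0.35,"dz":0,"rx":0,"ry":0,"rz":0,"claw":1},{"dx":0.07,"dy":0.35,"dz":0,"rx":0,"ry":0,"rz":0,"claw":1},{"dx":0.07,"dy":0.25,"dz":0,"rx":0,"ry":0,"rz":0,"claw":1},{"dx":0.074,"dy":0.154,"dz":0,"rx":0,"ry":0,"rz":0,"claw":1},{"dx":0,"dy":0,"dz":0,"rx":0,"ry":0,"rz":0,"claw":1},{"dx":0,"dy":0,"dz":0,"rx":0,"ry":0,"rz":0,"claw":1}])

```text
time_s: 5.4
ee_pos: [0.5323, 0.284, 0.2081]
eef_rot: [-3.14, -0.001, 2.733]
force: [-0.0, -0.2, -2.4]
grip_width: 0.0648
grip_force: 20.0
```

```bash
python3 d.py .5325 .2846 .208
python3 - <<'E'
from h import *
I=[]
for n,(u,v) in (("side",(337,185)),("top",(250,205))):
    c=viewer.camera(n);I.append(cv2.resize(c["img"][v-40:v+40,u-40:u+40,::-1],(400,400),interpolation=cv2.INTER_CUBIC))
cv2.imwrite("pics/over.png",np.hstack(I))
E
```

```text
5.4 [0.5323 0.284  0.2081] [-3.1402 -0.0009  2.7329] F [-0.001  -0.1633 -2.3633] M [ 0.0064 -0.0377  0.0198] w 0.06477702020592704
tool delta (x10) [0.0006 0.0063 0.0012]
```

View pics/over.png

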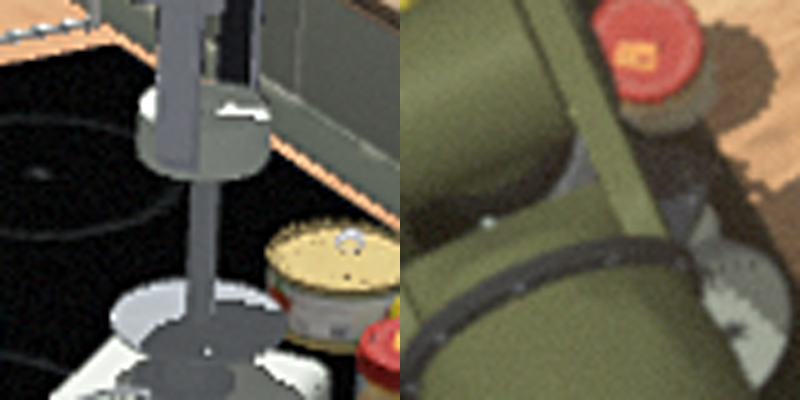

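The side crop (left half) shows the ring centred over the post to about 1 mm: ring middle at column 204, post at 203. So I lower and feel for it.

Emit:
step_arm(plan=[{"dx":0,"dy":0.006,"dz":0.04,"rx":0,"ry":0,"rz":0,"claw":1},{"dx":0,"dy":0,"dz":0.04,"rx":0,"ry":0,"rz":0,"claw":1},{"dx":0,"dy":0,"dz":0.04,"rx":0,"ry":0,"rz":0,"claw":1},{"dx":0,"dy":0,"dz":0.03,"rx":0,"ry":0,"rz":0,"claw":1},{"dx":0,"dy":0,"dz":0.03,"rx":0,"ry":0,"rz":0,"claw":1}])

```text
time_s: 6.0
ee_pos: [0.5328, 0.2851, 0.1907]
eef_rot: [-3.141, -0.0, 2.733]
force: [0.4, -0.6, -1.7]
grip_width: 0.0641
grip_force: 20.0
```

Emit:
step_arm(plan=[{"dx":0,"dy":0,"dz":0.03,"rx":0,"ry":0,"rz":0,"claw":1},{"dx":0,"dy":0,"dz":0.02,"rx":0,"ry":0,"rz":0,"claw":1},{"dx":0,"dy":0,"dz":0,"rx":0,"ry":0,"rz":0,"claw":1}])

```text
time_s: 6.3
ee_pos: [0.5328, 0.2852, 0.1857]
eef_rot: [-3.141, -0.0, 2.733]
force: [0.3, 0.3, -1.2]
grip_width: 0.0645
grip_force: 20.0
```

Emit:
step_arm(plan=[{"dx":0,"dy":0,"dz":0.03,"rx":0,"ry":0,"rz":0,"claw":1},{"dx":0,"dy":0,"dz":0.03,"rx":0,"ry":0,"rz":0,"claw":1},{"dx":0,"dy":0,"dz":0,"rx":0,"ry":0,"rz":0,"claw":1}])

```text
time_s: 6.6
ee_pos: [0.5327, 0.2851, 0.1795]
eef_rot: [-3.141, -0.001, 2.733]
force: [0.8, 0.6, -2.3]
grip_width: 0.0645
grip_force: 20.0
```

Emit:
step_arm(plan=[{"dx":0,"dy":0,"dz":0,"rx":0,"ry":0,"rz":0,"claw":1}])

```text
time_s: 6.7
ee_pos: [0.5328, 0.2852, 0.18]
eef_rot: [-3.141, -0.0, 2.733]
force: [0.1, -0.7, -1.7]
grip_width: 0.0646
grip_force: 20.0
```

```bash
python3 d.py; python3 - <<'E'
from h import *
c=viewer.camera("side");u,v=337,190
cv2.imwrite("pics/low.png",cv2.resize(c["img"][v-40:v+40,u-40:u+40,::-1],(400,400),interpolation=cv2.INTER_CUBIC))
E
```

```text
6.7 [0.5328 0.2852 0.18  ] [-3.1415 -0.0001  2.7328] F [ 0.1441 -0.6967 -1.7043] M [ 0.0538 -0.037  -0.0222] w 0.06456445275258314
```

View pics/low.png

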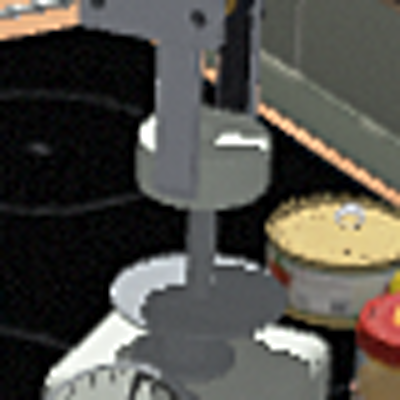

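The ring sits about 13 mm below the post's end and the tray hasn't sunk (tray rim at row 252), so it's threaded. I continue down.

Emit:
step_arm(plan=[{"dx":0,"dy":0,"dz":0.07,"rx":0,"ry":0,"rz":0,"claw":1},{"dx":0,"dy":0,"dz":0.07,"rx":0,"ry":0,"rz":0,"claw":1},{"dx":0,"dy":0,"dz":0.07,"rx":0,"ry":0,"rz":0,"claw":1},{"dx":0,"dy":0,"dz":0,"rx":0,"ry":0,"rz":0,"claw":1}])

```text
time_s: 7.15
ee_pos: [0.5324, 0.2849, 0.1576]
eef_rot: [-3.14, -0.001, 2.733]
force: [1.1, 0.5, -2.1]
grip_width: 0.0644
grip_force: 20.0
```

Emit:
step_arm(plan=[{"dx":0,"dy":0,"dz":0.07,"rx":0,"ry":0,"rz":0,"claw":1},{"dx":0,"dy":0,"dz":0.07,"rx":0,"ry":0,"rz":0,"claw":1},{"dx":0,"dy":0,"dz":0.07,"rx":0,"ry":0,"rz":0,"claw":1},{"dx":0,"dy":0,"dz":0.06,"rx":0,"ry":0,"rz":0,"claw":1},{"dx":0,"dy":0,"dz":0,"rx":0,"ry":0,"rz":0,"claw":1},{"dx":0,"dy":0,"dz":0,"rx":0,"ry":0,"rz":0,"claw":1}])

```text
time_s: 7.75
ee_pos: [0.5329, 0.2852, 0.132]
eef_rot: [-3.142, -0.0, 2.733]
force: [0.5, -0.6, -1.8]
grip_width: 0.0644
grip_force: 20.0
```

Emit:
step_arm(plan=[{"dx":0,"dy":0,"dz":0.04,"rx":0,"ry":0,"rz":0,"claw":1},{"dx":0,"dy":0,"dz":0.04,"rx":0,"ry":0,"rz":0,"claw":1},{"dx":0,"dy":0,"dz":0,"rx":0,"ry":0,"rz":0,"claw":1},{"dx":0,"dy":0,"dz":0,"rx":0,"ry":0,"rz":0,"claw":1}])

```text
time_s: 8.15
ee_pos: [0.5328, 0.2852, 0.124]
eef_rot: [-3.141, -0.0, 2.733]
force: [-0.1, 0.5, -1.8]
grip_width: 0.0641
grip_force: 20.0
```

Emit:
step_arm(plan=[{"dx":0,"dy":0,"dz":0.03,"rx":0,"ry":0,"rz":0,"claw":1},{"dx":0,"dy":0,"dz":0,"rx":0,"ry":0,"rz":0,"claw":1},{"dx":0,"dy":0,"dz":0,"rx":0,"ry":0,"rz":0,"claw":1}])

```text
time_s: 8.45
ee_pos: [0.5328, 0.2852, 0.121]
eef_rot: [-3.141, -0.0, 2.733]
force: [0.1, -0.2, -1.8]
grip_width: 0.0643
grip_force: 20.0
```

Emit:
step_arm(plan=[{"dx":0,"dy":0,"dz":0.03,"rx":0,"ry":0,"rz":0,"claw":1},{"dx":0,"dy":0,"dz":0,"rx":0,"ry":0,"rz":0,"claw":1},{"dx":0,"dy":0,"dz":0,"rx":0,"ry":0,"rz":0,"claw":1}])

```text
time_s: 8.75
ee_pos: [0.5329, 0.2852, 0.118]
eef_rot: [-3.142, -0.0, 2.733]
force: [0.0, -0.2, 0.5]
grip_width: 0.0647
grip_force: 20.0
```

```bash
python3 d.py; python3 - <<'E'
from h import *
c=viewer.camera("side");u,v=335,205
cv2.imwrite("pics/low2.png",cv2.resize(c["img"][v-40:v+40,u-40:u+40,::-1],(560,560),interpolation=cv2.INTER_CUBIC))
E
```

```text
8.75 [0.5329 0.2852 0.118 ] [-3.1416 -0.      2.7328] F [ 0.0018 -0.1751  0.4572] M [-0.0025  0.0204 -0.0218] w 0.06471466551129594
```

View pics/low2.png

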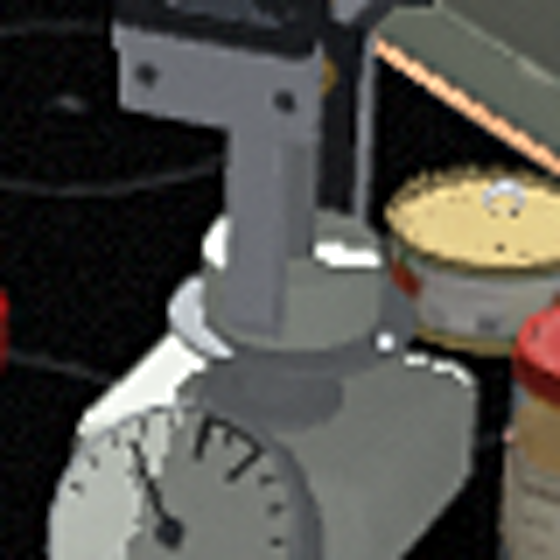

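The ring is on the tray and the needle has moved toward the long marks. I ease down to let the spring take the full weight, then open.

Emit:
step_arm(plan=[{"dx":0,"dy":0,"dz":0,"rx":0,"ry":0,"rz":0,"claw":1},{"dx":0,"dy":0,"dz":0,"rx":0,"ry":0,"rz":0,"claw":1}])

```text
time_s: 9.0
ee_pos: [0.5329, 0.2852, 0.1181]
eef_rot: [3.142, 0.0, 2.733]
force: [-0.3, 0.3, -1.1]
grip_width: 0.0644
grip_force: 20.0
```

Emit:
step_arm(plan=[{"dx":0,"dy":0,"dz":0.01,"rx":0,"ry":0,"rz":0,"claw":1},{"dx":0,"dy":0,"dz":0,"rx":0,"ry":0,"rz":0,"claw":1}])

```text
time_s: 9.2
ee_pos: [0.5329, 0.2852, 0.1169]
eef_rot: [3.142, 0.0, 2.733]
force: [0.4, 0.0, -1.0]
grip_width: 0.0646
grip_force: 20.0
```

Emit:
step_arm(plan=[{"dx":0,"dy":0,"dz":0.01,"rx":0,"ry":0,"rz":0,"claw":1},{"dx":0,"dy":0,"dz":0,"rx":0,"ry":0,"rz":0,"claw":1}])

```text
time_s: 9.4
ee_pos: [0.5329, 0.2852, 0.116]
eef_rot: [3.142, 0.0, 2.733]
force: [-0.0, 0.1, -0.2]
grip_width: 0.0646
grip_force: 20.0
```

Emit:
step_arm(plan=[{"dx":0,"dy":0,"dz":0,"rx":0,"ry":0,"rz":0,"claw":1}])

```text
time_s: 9.5
ee_pos: [0.5329, 0.2852, 0.1161]
eef_rot: [3.142, 0.0, 2.733]
force: [0.3, 0.1, -0.5]
grip_width: 0.0648
grip_force: 20.0
```

Emit:
step_arm(plan=[{"dx":0,"dy":0,"dz":0.01,"rx":0,"ry":0,"rz":0,"claw":1},{"dx":0,"dy":0,"dz":0,"rx":0,"ry":0,"rz":0,"claw":1},{"dx":0,"dy":0,"dz":0,"rx":0,"ry":0,"rz":0,"claw":0.22},{"dx":0,"dy":0,"dz":0,"rx":0,"ry":0,"rz":0,"claw":0},{"dx":0,"dy":0,"dz":0,"rx":0,"ry":0,"rz":0,"claw":0},{"dx":0,"dy":0,"dz":-0.2,"rx":0,"ry":0,"rz":0,"claw":0},{"dx":0,"dy":0,"dz":-0.35,"rx":0,"ry":0,"rz":0,"claw":0},{"dx":0,"dy":0,"dz":-0.35,"rx":0,"ry":0,"rz":0,"claw":0},{"dx":0,"dy":0,"dz":0,"rx":0,"ry":0,"rz":0,"claw":0}])

```text
time_s: 10.4
ee_pos: [0.5343, 0.2859, 0.2101]
eef_rot: [3.136, 0.005, 2.733]
force: [-0.0, 0.3, 0.7]
grip_width: 0.0937
grip_force: 0.0
```

```bash
python3 d.py .4335 -.038 .2; python3 - <<'E'
from h import *
a=cv2.imread("pics/side0.png")
c=viewer.camera("side");b=c["img"][:,:,::-1]
I=[cv2.resize(i[175:265,285:365],None,fx=5,fy=5,interpolation=cv2.INTER_CUBIC) for i in (a,b)]
cv2.imwrite("pics/dial1.png",np.hstack(I))
E
```

```text
10.4 [0.5343 0.2859 0.2101] [3.1358 0.0051 2.7328] F [-0.0359  0.2528  0.6809] M [ 0.0041 -0.0408 -0.0056] w 0.09367581445265272
tool delta (x10) [-0.3621 -3.3729  0.0838]
```

View pics/dial1.png

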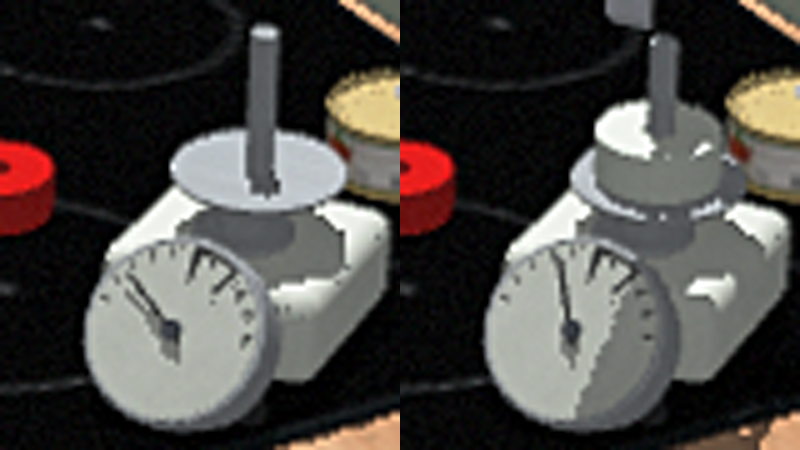

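The ring lies flat on the tray over the post. The needle went from about 0.4 to about 0.87, and the long marks are further right, so I need about three rings in all. Next is the ring at (364,251).

Emit:
step_arm(plan=[{"dx":-0.036,"dy":-0.2,"dz":0,"rx":0,"ry":0,"rz":0,"claw":0},{"dx":-0.036,"dy":-0.4,"dz":0,"rx":0,"ry":0,"rz":0,"claw":0},{"dx":-0.036,"dy":-0.42,"dz":0,"rx":0,"ry":0,"rz":0,"claw":0},{"dx":-0.036,"dy":-0.42,"dz":0,"rx":0,"ry":0,"rz":0,"claw":0},{"dx":-0.036,"dy":-0.42,"dz":0,"rx":0,"ry":0,"rz":0,"claw":0},{"dx":-0.036,"dy":-0.42,"dz":0,"rx":0,"ry":0,"rz":0,"claw":0},{"dx":-0.036,"dy":-0.42,"dz":0,"rx":0,"ry":0,"rz":0,"claw":0},{"dx":-0.036,"dy":-0.4,"dz":0.2,"rx":0,"ry":0,"rz":0,"claw":0},{"dx":-0.036,"dy":-0.27,"dz":0.2,"rx":0,"ry":0,"rz":0,"claw":0},{"dx":0,"dy":0,"dz":0.2,"rx":0,"ry":0,"rz":0,"claw":0}])

```text
time_s: 11.45
ee_pos: [0.4273, -0.0392, 0.1435]
eef_rot: [-3.141, -0.001, 2.73]
force: [-0.0, -0.7, -0.1]
grip_width: 0.0943
grip_force: 0.0
```

Emit:
step_arm(plan=[{"dx":0,"dy":0,"dz":0,"rx":0,"ry":0,"rz":0,"claw":0}])

```text
time_s: 11.55
ee_pos: [0.4269, -0.0372, 0.1424]
eef_rot: [-3.14, -0.005, 2.731]
force: [0.2, 0.6, 1.0]
grip_width: 0.0942
grip_force: 0.0
```

```bash
python3 d.py .433 -.0377 .0485
```

```text
11.55 [ 0.4269 -0.0372  0.1424] [-3.1404 -0.005   2.7313] F [0.1593 0.5924 0.9515] M [-0.0289  0.0272  0.0009] w 0.09419893239934513
tool delta (x10) [-0.0621  0.0212  0.9385]
```

Emit:
step_arm(plan=[{"dx":-0.06,"dy":0.02,"dz":0.3,"rx":0,"ry":0,"rz":0,"claw":0},{"dx":0,"dy":0,"dz":0.3,"rx":0,"ry":0,"rz":0,"claw":0},{"dx":0,"dy":0,"dz":0.2,"rx":0,"ry":0,"rz":0,"claw":0},{"dx":0,"dy":0,"dz":0,"rx":0,"ry":0,"rz":0,"claw":0},{"dx":0,"dy":0,"dz":0,"rx":0,"ry":0,"rz":0,"claw":0}])

```text
time_s: 12.05
ee_pos: [0.4353, -0.0372, 0.0658]
eef_rot: [-3.142, -0.0, 2.734]
force: [0.7, 0.3, 0.0]
grip_width: 0.0941
grip_force: 0.0
```

```bash
python3 d.py .433 -.0377 .0485
```

```text
12.05 [ 0.4353 -0.0372  0.0658] [-3.1416 -0.      2.7335] F [0.7202 0.2599 0.0347] M [ 0.0517  0.0185 -0.0054] w 0.09406337489737089
tool delta (x10) [ 0.019  -0.0138  0.173 ]
```

Emit:
step_arm(plan=[{"dx":0,"dy":0,"dz":0.1,"rx":0,"ry":0,"rz":0,"claw":0},{"dx":0,"dy":0,"dz":0,"rx":0,"ry":0,"rz":0,"claw":0},{"dx":0,"dy":0,"dz":0,"rx":0,"ry":0,"rz":0,"claw":0}])

```text
time_s: 12.35
ee_pos: [0.4351, -0.0375, 0.0554]
eef_rot: [3.142, 0.0, 2.733]
force: [-1.0, 0.4, -0.2]
grip_width: 0.094
grip_force: 0.0
```

```bash
python3 d.py .433 -.0377 .0485
```

```text
12.35 [ 0.4351 -0.0375  0.0554] [3.1415 0.0003 2.7329] F [-1.0406  0.4222 -0.2406] M [ 0.0101 -0.0329  0.0168] w 0.0939826168650482
tool delta (x10) [ 0.0181 -0.0104  0.0685]
```

Emit:
step_arm(plan=[{"dx":0.018,"dy":-0.01,"dz":0.06,"rx":0,"ry":0,"rz":0,"claw":0},{"dx":0,"dy":0,"dz":0,"rx":0,"ry":0,"rz":0,"claw":0.1},{"dx":0,"dy":0,"dz":0,"rx":0,"ry":0,"rz":0,"claw":1},{"dx":0,"dy":0,"dz":0,"rx":0,"ry":0,"rz":0,"claw":1},{"dx":0,"dy":0,"dz":0,"rx":0,"ry":0,"rz":0,"claw":1},{"dx":0,"dy":0,"dz":0,"rx":0,"ry":0,"rz":0,"claw":1},{"dx":0,"dy":0,"dz":0,"rx":0,"ry":0,"rz":0,"claw":1},{"dx":0,"dy":0,"dz":0,"rx":0,"ry":0,"rz":0,"claw":1}])

```text
time_s: 13.15
ee_pos: [0.433, -0.0377, 0.0491]
eef_rot: [3.142, 0.0, 2.733]
force: [0.6, 0.4, 2.6]
grip_width: 0.0647
grip_force: 20.0
```

Emit:
step_arm(plan=[{"dx":0,"dy":0,"dz":-0.2,"rx":0,"ry":0,"rz":0,"claw":1},{"dx":0,"dy":0,"dz":-0.35,"rx":0,"ry":0,"rz":0,"claw":1},{"dx":0,"dy":0,"dz":-0.35,"rx":0,"ry":0,"rz":0,"claw":1},{"dx":0,"dy":0,"dz":-0.35,"rx":0,"ry":0,"rz":0,"claw":1},{"dx":0,"dy":0,"dz":-0.35,"rx":0,"ry":0,"rz":0,"claw":1},{"dx":0,"dy":0,"dz":0,"rx":0,"ry":0,"rz":0,"claw":1},{"dx":0,"dy":0,"dz":0,"rx":0,"ry":0,"rz":0,"claw":1}])

```text
time_s: 13.85
ee_pos: [0.4327, -0.0377, 0.2088]
eef_rot: [3.142, 0.0, 2.733]
force: [-0.3, 0.4, -1.6]
grip_width: 0.0647
grip_force: 20.0
```

```bash
python3 d.py .5328 .2852 .208
```

```text
13.85 [ 0.4327 -0.0377  0.2088] [3.1415 0.0003 2.7328] F [-0.2518  0.3702 -1.5864] M [-0.0214  0.0309 -0.0098] w 0.06472972939199792
tool delta (x10) [0.3654 3.3604 0.0082]
```

Emit:
step_arm(plan=[{"dx":0.04,"dy":0.2,"dz":0,"rx":0,"ry":0,"rz":0,"claw":1},{"dx":0.04,"dy":0.4,"dz":0,"rx":0,"ry":0,"rz":0,"claw":1},{"dx":0.04,"dy":0.42,"dz":0,"rx":0,"ry":0,"rz":0,"claw":1},{"dx":0.04,"dy":0.42,"dz":0,"rx":0,"ry":0,"rz":0,"claw":1},{"dx":0.04,"dy":0.42,"dz":0,"rx":0,"ry":0,"rz":0,"claw":1},{"dx":0.04,"dy":0.42,"dz":0,"rx":0,"ry":0,"rz":0,"claw":1},{"dx":0.04,"dy":0.4,"dz":0,"rx":0,"ry":0,"rz":0,"claw":1},{"dx":0.04,"dy":0.4,"dz":0,"rx":0,"ry":0,"rz":0,"claw":1},{"dx":0.045,"dy":0.28,"dz":0,"rx":0,"ry":0,"rz":0,"claw":1},{"dx":0,"dy":0,"dz":0,"rx":0,"ry":0,"rz":0,"claw":1}])

```text
time_s: 14.85
ee_pos: [0.5324, 0.2877, 0.206]
eef_rot: [-3.139, -0.003, 2.736]
force: [-0.4, -0.4, -1.7]
grip_width: 0.0645
grip_force: 20.0
```

Emit:
step_arm(plan=[{"dx":0,"dy":0,"dz":0,"rx":0,"ry":0,"rz":0,"claw":1},{"dx":0,"dy":0,"dz":0,"rx":0,"ry":0,"rz":0,"claw":1},{"dx":0,"dy":0,"dz":0,"rx":0,"ry":0,"rz":0,"claw":1}])

```text
time_s: 15.15
ee_pos: [0.5329, 0.2842, 0.2088]
eef_rot: [-3.141, -0.0, 2.732]
force: [-0.3, 0.1, -2.3]
grip_width: 0.0644
grip_force: 20.0
```

```bash
cat > a.py <<'E'
from h import *
c=viewer.camera("side");g=cv2.cvtColor(c["img"],cv2.COLOR_RGB2GRAY).astype(int)
for v in range(166,208,3):print(v,*g[v,320:356])
E
python3 d.py .5328 .2852 .208; python3 a.py
```

```text
15.15 [0.5329 0.2842 0.2088] [-3.1411 -0.0003  2.7317] F [-0.2851  0.1398 -2.2826] M [-0.0564 -0.0558 -0.0349] w 0.06440553149046058
tool delta (x10) [0.0052 0.0091 0.008 ]
166 1 12 2 1 0 73 255 255 173 106 106 111 107 109 111 107 98 108 121 117 134 126 210 255 255 255 255 255 179 152 157 147 98 94 102 104
169 5 5 7 7 0 84 108 108 110 108 109 109 109 109 110 110 100 109 114 111 112 110 111 109 110 111 109 111 111 109 103 103 93 95 98 100
172 10 8 16 31 22 86 112 115 111 110 109 110 109 111 109 107 99 116 122 120 122 120 119 120 121 119 120 116 116 115 111 108 109 79 83 93
175 6 11 0 2 0 84 115 117 111 108 109 111 111 111 111 104 98 120 123 122 121 122 120 120 122 119 118 118 115 114 116 86 44 193 207 214
178 6 10 4 6 6 0 0 18 81 112 117 114 111 103 103 100 102 122 122 121 123 120 121 120 120 123 122 122 118 119 66 13 4 0 9 5
181 9 10 12 10 2 8 9 8 9 3 10 23 20 13 0 0 0 7 8 0 0 0 0 0 0 0 0 0 11 5 6 2 4 8 7 4
184 8 9 6 5 4 6 6 3 9 13 28 26 25 10 20 90 88 97 94 99 79 26 3 0 10 2 9 8 15 0 9 4 4 11 2 7
187 3 1 1 5 22 26 34 34 30 20 15 5 5 3 18 85 92 92 93 97 58 8 5 12 7 10 0 11 8 11 11 1 4 6 8 14
190 41 28 19 13 7 0 8 10 3 8 2 9 7 0 24 88 90 92 94 97 55 10 0 11 10 5 1 2 9 4 5 0 0 41 53 119
193 10 9 8 4 4 6 7 0 4 9 3 1 0 0 32 83 91 91 95 96 38 3 1 1 15 5 2 6 8 0 14 101 104 126 156 207
196 7 5 12 1 0 0 45 122 178 173 255 255 255 255 202 94 84 91 90 89 107 130 105 65 88 49 12 2 4 0 92 162 178 175 202 207
199 2 10 0 0 175 255 253 245 245 247 249 253 251 255 152 84 88 92 91 81 113 115 115 112 113 117 117 123 87 22 61 87 68 140 175 201
202 7 8 0 14 195 255 255 128 91 101 106 109 111 115 108 98 101 100 106 102 114 114 114 114 114 113 114 114 120 91 64 72 59 99 97 74
205 0 25 126 194 122 109 114 115 117 119 116 113 118 114 113 113 113 112 114 112 113 116 116 114 115 117 117 114 112 95 106 63 48 38 52 85
```

Emit:
step_arm(plan=[{"dx":0.005,"dy":0.007,"dz":0.06,"rx":0,"ry":0,"rz":0,"claw":1},{"dx":0,"dy":0,"dz":0.06,"rx":0,"ry":0,"rz":0,"claw":1},{"dx":0,"dy":0,"dz":0.04,"rx":0,"ry":0,"rz":0,"claw":1},{"dx":0,"dy":0,"dz":0.03,"rx":0,"ry":0,"rz":0,"claw":1},{"dx":0,"dy":0,"dz":0.03,"rx":0,"ry":0,"rz":0,"claw":1},{"dx":0,"dy":0,"dz":0.03,"rx":0,"ry":0,"rz":0,"claw":1},{"dx":0,"dy":0,"dz":0,"rx":0,"ry":0,"rz":0,"claw":1}])

```text
time_s: 15.9
ee_pos: [0.5327, 0.2859, 0.1836]
eef_rot: [-3.141, -0.0, 2.733]
force: [-0.5, -0.8, -2.2]
grip_width: 0.0645
grip_force: 20.0
```

Emit:
step_arm(plan=[{"dx":0,"dy":0,"dz":0.03,"rx":0,"ry":0,"rz":0,"claw":1},{"dx":0,"dy":0,"dz":0,"rx":0,"ry":0,"rz":0,"claw":1},{"dx":0,"dy":0,"dz":0,"rx":0,"ry":0,"rz":0,"claw":1}])

```text
time_s: 16.2
ee_pos: [0.5328, 0.286, 0.1811]
eef_rot: [3.142, 0.0, 2.733]
force: [0.6, 0.4, -2.1]
grip_width: 0.0643
grip_force: 20.0
```

Emit:
step_arm(plan=[{"dx":0,"dy":0,"dz":0.03,"rx":0,"ry":0,"rz":0,"claw":1},{"dx":0,"dy":0,"dz":0.03,"rx":0,"ry":0,"rz":0,"claw":1},{"dx":0,"dy":0,"dz":0,"rx":0,"ry":0,"rz":0,"claw":1},{"dx":0,"dy":0,"dz":0,"rx":0,"ry":0,"rz":0,"claw":1}])

```text
time_s: 16.6
ee_pos: [0.5328, 0.286, 0.1749]
eef_rot: [-3.141, -0.0, 2.733]
force: [-0.3, -0.2, -1.3]
grip_width: 0.0644
grip_force: 20.0
```

```bash
python3 d.py; python3 a.py
```

```text
16.6 [0.5328 0.286  0.1749] [-3.1415 -0.0001  2.7328] F [-0.2904 -0.1557 -1.3394] M [ 0.0054 -0.0189  0.0366] w 0.06437834703087297
166 8 6 11 4 6 11 6 0 125 114 110 110 108 110 110 112 109 40 3 97 57 25 20 24 27 19 36 108 88 96 99 96 98 98 101 106
169 12 4 9 8 4 3 6 0 118 114 110 109 111 110 110 110 113 47 2 6 50 28 23 31 22 22 41 104 133 92 90 95 96 97 98 99
172 9 9 20 27 41 26 13 0 115 113 110 109 111 108 111 106 109 48 13 31 24 22 20 14 20 15 62 99 131 179 208 217 126 77 85 94
175 1 6 7 6 0 0 89 137 111 109 110 112 109 108 110 101 97 112 116 115 112 114 115 113 118 119 124 119 78 24 4 1 40 196 207 214
178 6 2 11 1 0 255 255 246 125 100 108 109 111 109 111 103 99 120 123 116 106 109 255 255 176 149 153 157 108 106 123 46 0 5 0 6
181 12 5 1 4 0 108 103 155 113 105 109 110 109 108 111 94 100 114 112 107 103 95 94 90 92 91 89 91 88 216 168 74 14 5 1 6
184 2 6 2 4 31 113 115 110 110 112 110 109 110 109 113 101 105 124 125 125 125 123 124 122 119 120 118 118 117 115 121 52 5 4 12 8
187 2 7 9 4 31 116 116 113 109 110 109 110 110 110 114 100 110 123 122 122 122 120 119 120 117 119 117 117 116 115 123 38 0 4 11 5
190 42 28 16 10 3 0 48 114 115 107 100 101 98 95 99 96 111 121 121 119 121 120 120 119 121 120 119 121 116 120 38 0 0 43 54 118
193 10 10 3 14 12 8 2 1 0 0 0 0 13 10 60 105 110 110 110 112 87 89 59 55 28 0 0 0 1 0 12 100 106 130 154 208
196 6 3 8 6 4 0 49 123 180 177 255 255 255 255 202 95 87 93 92 86 111 129 106 64 62 37 12 6 2 0 94 161 177 176 202 208
199 12 0 5 0 180 255 255 129 93 102 108 108 109 113 91 84 91 92 91 84 112 114 114 114 113 115 119 125 86 22 61 86 69 139 175 202
202 9 5 0 13 207 149 108 109 113 115 113 114 115 113 109 102 100 100 105 103 112 114 114 112 114 113 113 113 120 91 63 73 59 98 98 71
205 0 31 125 194 124 108 113 115 116 118 117 116 115 115 112 115 112 115 116 114 113 113 117 116 115 120 116 117 115 85 88 64 54 41 51 87
```

The lower ring hasn't moved in the picture (row 196 unchanged) while the held ring is past the post's end. It's threaded, so I lower it to the stack.

Emit:
step_arm(plan=[{"dx":0,"dy":0,"dz":0.07,"rx":0,"ry":0,"rz":0,"claw":1},{"dx":0,"dy":0,"dz":0.07,"rx":0,"ry":0,"rz":0,"claw":1},{"dx":0,"dy":0,"dz":0.07,"rx":0,"ry":0,"rz":0,"claw":1},{"dx":0,"dy":0,"dz":0.06,"rx":0,"ry":0,"rz":0,"claw":1},{"dx":0,"dy":0,"dz":0,"rx":0,"ry":0,"rz":0,"claw":1},{"dx":0,"dy":0,"dz":0,"rx":0,"ry":0,"rz":0,"claw":1}])

```text
time_s: 17.25
ee_pos: [0.5328, 0.286, 0.148]
eef_rot: [-3.142, -0.0, 2.733]
force: [-0.0, -0.8, -1.5]
grip_width: 0.0648
grip_force: 20.0
```

Emit:
step_arm(plan=[{"dx":0,"dy":0,"dz":0.03,"rx":0,"ry":0,"rz":0,"claw":1},{"dx":0,"dy":0,"dz":0,"rx":0,"ry":0,"rz":0,"claw":1},{"dx":0,"dy":0,"dz":0,"rx":0,"ry":0,"rz":0,"claw":1}])

```text
time_s: 17.55
ee_pos: [0.5328, 0.286, 0.1451]
eef_rot: [3.141, 0.0, 2.733]
force: [-0.2, -0.2, -1.2]
grip_width: 0.0646
grip_force: 20.0
```

Emit:
step_arm(plan=[{"dx":0,"dy":0,"dz":0.03,"rx":0,"ry":0,"rz":0,"claw":1},{"dx":0,"dy":0,"dz":0,"rx":0,"ry":0,"rz":0,"claw":1},{"dx":0,"dy":0,"dz":0,"rx":0,"ry":0,"rz":0,"claw":1}])

```text
time_s: 17.85
ee_pos: [0.5327, 0.286, 0.1419]
eef_rot: [-3.141, -0.0, 2.733]
force: [0.2, 0.0, -2.0]
grip_width: 0.0642
grip_force: 20.0
```

Emit:
step_arm(plan=[{"dx":0,"dy":0,"dz":0.02,"rx":0,"ry":0,"rz":0,"claw":1},{"dx":0,"dy":0,"dz":0,"rx":0,"ry":0,"rz":0,"claw":1},{"dx":0,"dy":0,"dz":0,"rx":0,"ry":0,"rz":0,"claw":1}])

```text
time_s: 18.15
ee_pos: [0.5328, 0.2859, 0.14]
eef_rot: [-3.141, -0.0, 2.733]
force: [-0.2, 0.7, -0.9]
grip_width: 0.0645
grip_force: 20.0
```

Emit:
step_arm(plan=[{"dx":0,"dy":0,"dz":0.02,"rx":0,"ry":0,"rz":0,"claw":1},{"dx":0,"dy":0,"dz":0,"rx":0,"ry":0,"rz":0,"claw":1},{"dx":0,"dy":0,"dz":0,"rx":0,"ry":0,"rz":0,"claw":1}])

```text
time_s: 18.45
ee_pos: [0.5328, 0.286, 0.1381]
eef_rot: [3.142, 0.0, 2.733]
force: [0.3, -0.8, 0.1]
grip_width: 0.0643
grip_force: 20.0
```

```bash
python3 d.py; python3 a.py | tail -5
```

```text
18.45 [0.5328 0.286  0.1381] [3.1415 0.0001 2.7328] F [ 0.3417 -0.7546  0.0803] M [-0.0251 -0.0154  0.0025] w 0.06425357594336081
193 5 9 10 0 41 255 255 172 107 107 109 108 110 111 111 103 96 94 92 88 77 255 255 255 255 255 255 255 255 189 83 90 103 127 156 206
196 6 4 1 2 54 112 107 106 106 109 108 110 110 109 109 100 110 114 111 113 111 109 110 111 113 113 112 112 108 103 115 156 177 174 203 207
199 10 6 5 0 71 111 112 114 108 110 108 110 111 112 103 99 121 123 122 122 121 122 120 121 119 117 118 118 113 113 95 82 68 140 175 201
202 4 5 0 15 197 123 109 108 107 109 111 109 110 110 102 97 121 122 122 120 118 121 118 119 120 118 115 115 112 111 88 75 58 101 97 71
205 3 0 8 32 105 109 115 115 118 119 114 116 105 105 102 104 120 123 121 121 121 120 119 120 118 117 116 117 117 85 87 66 54 43 51 86
```

Emit:
step_arm(plan=[{"dx":0,"dy":0,"dz":0.013,"rx":0,"ry":0,"rz":0,"claw":1},{"dx":0,"dy":0,"dz":0,"rx":0,"ry":0,"rz":0,"claw":1},{"dx":0,"dy":0,"dz":0,"rx":0,"ry":0,"rz":0,"claw":1}])

```text
time_s: 18.8
ee_pos: [0.5328, 0.286, 0.1368]
eef_rot: [3.142, 0.0, 2.733]
force: [0.8, -0.6, 0.1]
grip_width: 0.0642
grip_force: 20.0
```

Emit:
step_arm(plan=[{"dx":0,"dy":0,"dz":0,"rx":0,"ry":0,"rz":0,"claw":0.22},{"dx":0,"dy":0,"dz":0,"rx":0,"ry":0,"rz":0,"claw":0},{"dx":0,"dy":0,"dz":0,"rx":0,"ry":0,"rz":0,"claw":0},{"dx":0,"dy":0,"dz":-0.2,"rx":0,"ry":0,"rz":0,"claw":0},{"dx":0,"dy":0,"dz":-0.3,"rx":0,"ry":0,"rz":0,"claw":0},{"dx":0,"dy":0,"dz":-0.2,"rx":0,"ry":0,"rz":0,"claw":0},{"dx":0,"dy":0,"dz":0,"rx":0,"ry":0,"rz":0,"claw":0},{"dx":0,"dy":0,"dz":0,"rx":0,"ry":0,"rz":0,"claw":0}])

```text
time_s: 19.6
ee_pos: [0.5327, 0.2859, 0.2062]
eef_rot: [-3.141, -0.0, 2.733]
force: [-0.7, -0.3, -0.7]
grip_width: 0.0938
grip_force: 0.0
```

```bash
python3 d.py .678 -.065 .2; python3 - <<'E'
from h import *
c=viewer.camera("side");b=c["img"][:,:,::-1]
cv2.imwrite("pics/dial2.png",cv2.resize(b[165:265,285:385],None,fx=6,fy=6,interpolation=cv2.INTER_CUBIC))
E
```

```text
19.6 [0.5327 0.2859 0.2062] [-3.1415 -0.0001  2.7328] F [-0.743  -0.2636 -0.747 ] M [ 0.0048 -0.0009 -0.0428] w 0.09382572192160221
tool delta (x10) [-2.7286 -2.6423  0.0624]
```

View pics/dial2.png

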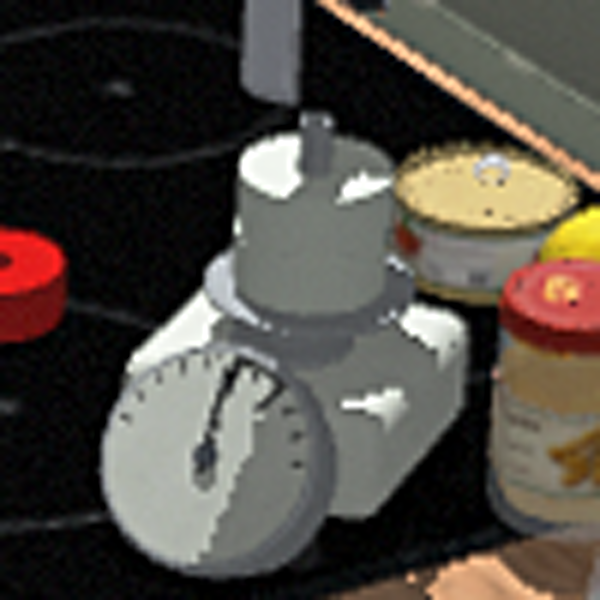

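The two rings lie stacked and the needle is right beside the first long mark. I must measure whether it's past it, so I rectify the dial plane.

```bash
cat > dial.py <<'E'
from h import *
np.set_printoptions(precision=4,suppress=True,linewidth=200)
fr=[viewer.camera("side") for _ in range(6)];c=fr[0]
cur=np.mean([f["img"] for f in fr],0).mean(-1)
np.save("cur_dial.npy",cur)
old=cv2.imread("pics/side0.png").astype(float).mean(-1)
c2=dict(c);c2["z_map"]=np.median([f["z_map"] for f in fr],0);W=cloud(c2)
v,u=np.mgrid[228:256,305:334];m=np.hypot(u-319.5,v-241.7)<13
P=W[v[m],u[m]];k=np.ones(len(P),bool)
for _ in range(5):
    ce=P[k].mean(0);n=np.linalg.svd(P[k]-ce)[2][2];n*=np.sign(n[2]);r=(P-ce)@n;k=abs(r)<max(.0025,1.5*r[k].std()*0)
print("normal",n,"rms",r[k].std(),k.sum(),"centre",ce)
hub=world(c2,319.2,241.7);hub=hub-n*((hub-ce)@n)
right=np.cross([0,0,1],n);right/=np.linalg.norm(right);up=np.cross(n,right)
if (np.asarray(c["R"])@right)[0]<0: print("flip")
s=np.linspace(-.05,.05,400);X,Y=np.meshgrid(s,-s)
Q=hub+X[...,None]*right+Y[...,None]*up
p=Q@np.asarray(c["R"]).T+np.asarray(c["t"])
mu=(p[...,0]/p[...,2]*c["fx"]+c["cx"]).astype(np.float32);mv=(p[...,1]/p[...,2]*c["fy"]+c["cy"]).astype(np.float32)
I=[cv2.remap(i.astype(np.float32),mu,mv,cv2.INTER_CUBIC) for i in (old,cur)]
np.save("rect.npy",np.array(I))
cv2.imwrite("pics/rect.png",np.clip(np.hstack(I),0,255))
E
python3 dial.py
```

```text
normal [-0.3343 -0.705   0.6255] rms 0.001119921392649983 483 centre [0.4915 0.2058 0.046 ][ WARN:0@6.214] global loadsave.cpp:1063 imwrite_ Unsupported depth image for selected encoder is fallbacked to CV_8U.
```

View pics/rect.png

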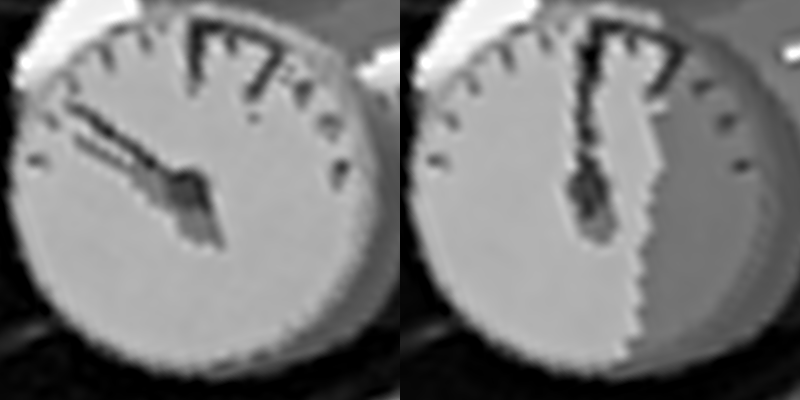

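The rectified dial (left before, right now) shows mark 1.44 at about (195,25–85) and 1.98 at about (270,55–90). The needle now points nearly straight up at column 185–190, just left of the first mark. I'll put numbers to it.

```bash
cat > fit.py <<'E'
import numpy as np, cv2
from scipy.optimize import least_squares
np.set_printoptions(precision=3,suppress=True,linewidth=200)
old,cur=np.load("rect.npy")
def cen(img,x,y,r=11,bg=170):
    Y,X=np.mgrid[y-r:y+r+1,x-r:x+r+1];w=np.clip(bg-25-img[y-r:y+r+1,x-r:x+r+1],0,None);return (X*w).sum()/w.sum(),(Y*w).sum()/w.sum()
T={0:(38,160),.28:(50,121),.84:(107,60),1.12:(145,42),2.52:(330,122),2.8:(342,172),2.24:(303,95),1.68:(231,44)}
A=np.array(list(T));C=np.array([cen(old,*p) for p in T.values()]);print(np.c_[A,C])
def res(q):
    cx,cy,r,ph,ax=q;a=A-1.4+ph
    return np.r_[cx+r*ax*np.sin(a)-C[:,0],cy-r*np.cos(a)-C[:,1]]
f=least_squares(res,[191,190,153,0,1],loss="soft_l1",f_scale=2);q=f.x;print("fit",q,"\n",res(q).reshape(2,-1))
cx,cy,r,ph,ax=q
for a in (1.44,1.98):print("mark",a,[(cx+R*ax*np.sin(a-1.4+ph),cy-R*np.cos(a-1.4+ph)) for R in (r*.7,r*1.05)])
def ang(p,d):
    return 1.4-ph+np.arctan2(d[0]/ax,-d[1])
# current needle: dark centroid per row
pts=[]
for y in range(55,165,5):
    w=np.clip(140-cur[y,170:200],0,None)
    if w.sum()>20: pts.append(((np.arange(170,200)*w).sum()/w.sum(),y,np.arange(170,200)[w>w.max()*.5][[0,-1]]))
for p in pts:print(p[1],round(p[0],1),p[2])
x,y=np.array([(p[0],p[1]) for p in pts if 85<=p[1]]).T
s=np.polyfit(y,x,1);print("cur needle",ang(0,(-s[0],-1)),"x at y=190",np.polyval(s,190))
# old needle: perpendicular centroid along guess
h=np.array([188.,185]);t=np.array([68.,103]);d=(t-h)/np.linalg.norm(t-h);nn=np.array([-d[1],d[0]]);o=[]
for k in range(35,135,5):
    ss=np.arange(-7,8);P=h+d*k+nn*ss[:,None];g=cv2.remap(old.astype(np.float32),P[:,0].astype(np.float32)[None],P[:,1].astype(np.float32)[None],cv2.INTER_LINEAR)[0]
    w=np.clip(140-g,0,None)
    if w.sum()>20:o.append(h+d*k+nn*((ss*w).sum()/w.sum()))
o=np.array(o);l=cv2.fitLine(o.astype(np.float32),cv2.DIST_HUBER,0,.01,.01).ravel();dd=l[:2]*np.sign(-l[1]);print("old needle",ang(0,dd),l)
E
python3 fit.py
```

```text
[[  0.     36.104 160.105]
 [  0.28   50.886 120.713]
 [  0.84  106.657  56.854]
 [  1.12  144.781  41.594]
 [  2.52  330.089 122.261]
 [  2.8   340.14  169.721]
 [  2.24  302.497  91.397]
 [  1.68  231.495  40.194]]
fit [187.12  190.783 155.895   0.017   0.99 ] 
 [[-0.62  -1.538  0.698  2.197 -2.924 -0.496  1.282  0.78 ]
 [ 1.588 -0.212  0.465 -1.342  2.981 -2.836 -2.692  1.514]]
mark 1.44 [(np.float64(193.26457421439585), np.float64(81.83258084112363)), (np.float64(196.3366293811464), np.float64(27.357599687637816))]
mark 1.98 [(np.float64(247.849416320651), np.float64(100.52579231376787)), (np.float64(278.21389254052906), np.float64(55.39741689660417))]
55 189.0 [181 198]
60 189.2 [182 198]
65 189.6 [183 198]
70 189.8 [183 198]
75 189.7 [182 198]
80 188.3 [180 198]
85 185.5 [178 193]
90 184.4 [178 190]
95 184.0 [179 189]
100 184.0 [179 189]
105 184.1 [179 189]
110 183.6 [178 190]
115 182.6 [176 188]
120 182.4 [177 188]
125 184.0 [178 189]
130 185.8 [179 192]
135 186.7 [180 193]
140 187.6 [180 194]
145 186.9 [181 193]
150 183.2 [178 188]
155 183.1 [178 188]
160 186.2 [179 193]
cur needle 1.3649122213357463 x at y=190 185.84643644731142
old needle 0.446815616051773 [  0.803   0.597 117.397 137.664]
```

The needle reads 1.37 against the first mark at 1.44, and its start was 0.45. One more ring should bring it to about 1.83, inside the marks. I take the ring at (404,182), world (0.6255, -0.151).

Emit:
step_arm(plan=[{"dx":-0.15,"dy":-0.2,"dz":0,"rx":0,"ry":0,"rz":0,"claw":0},{"dx":-0.26,"dy":-0.37,"dz":0,"rx":0,"ry":0,"rz":0,"claw":0},{"dx":-0.26,"dy":-0.37,"dz":0,"rx":0,"ry":0,"rz":0,"claw":0},{"dx":-0.26,"dy":-0.37,"dz":0,"rx":0,"ry":0,"rz":0,"claw":0},{"dx":-0.26,"dy":-0.37,"dz":0,"rx":0,"ry":0,"rz":0,"claw":0},{"dx":-0.26,"dy":-0.37,"dz":0,"rx":0,"ry":0,"rz":0,"claw":0},{"dx":-0.26,"dy":-0.37,"dz":0,"rx":0,"ry":0,"rz":0,"claw":0},{"dx":-0.26,"dy":-0.37,"dz":0,"rx":0,"ry":0,"rz":0,"claw":0},{"dx":-0.26,"dy":-0.37,"dz":0,"rx":0,"ry":0,"rz":0,"claw":0},{"dx":-0.26,"dy":-0.37,"dz":0,"rx":0,"ry":0,"rz":0,"claw":0}])

```text
time_s: 20.95
ee_pos: [0.621, -0.1388, 0.2066]
eef_rot: [3.142, -0.0, 2.733]
force: [0.3, 0.3, -0.2]
grip_width: 0.0942
grip_force: 0.0
```

Emit:
step_arm(plan=[{"dx":-0.1,"dy":-0.11,"dz":0.2,"rx":0,"ry":0,"rz":0,"claw":0},{"dx":0,"dy":0,"dz":0.3,"rx":0,"ry":0,"rz":0,"claw":0},{"dx":0,"dy":0,"dz":0.3,"rx":0,"ry":0,"rz":0,"claw":0},{"dx":0,"dy":0,"dz":0,"rx":0,"ry":0,"rz":0,"claw":0},{"dx":0,"dy":0,"dz":0,"rx":0,"ry":0,"rz":0,"claw":0},{"dx":0,"dy":0,"dz":0,"rx":0,"ry":0,"rz":0,"claw":0}])

```text
time_s: 21.55
ee_pos: [0.6265, -0.1511, 0.1288]
eef_rot: [3.141, 0.003, 2.733]
force: [0.0, -0.4, 0.3]
grip_width: 0.0942
grip_force: 0.0
```

```bash
python3 d.py .6255 -.151 .0491
```

```text
21.55 [ 0.6265 -0.1511  0.1288] [3.1413 0.0026 2.733 ] F [ 0.0438 -0.4122  0.29  ] M [ 0.0073  0.0107 -0.0042] w 0.09417731386270825
tool delta (x10) [ 0.0116 -0.0037  0.7969]
```

Emit:
step_arm(plan=[{"dx":0.005,"dy":0,"dz":0.3,"rx":0,"ry":0,"rz":0,"claw":0},{"dx":0,"dy":0,"dz":0.25,"rx":0,"ry":0,"rz":0,"claw":0},{"dx":0,"dy":0,"dz":0.14,"rx":0,"ry":0,"rz":0,"claw":0},{"dx":0,"dy":0,"dz":0,"rx":0,"ry":0,"rz":0,"claw":0},{"dx":0,"dy":0,"dz":0,"rx":0,"ry":0,"rz":0,"claw":0},{"dx":0,"dy":0,"dz":0,"rx":0,"ry":0,"rz":0,"claw":0}])

```text
time_s: 22.15
ee_pos: [0.6261, -0.151, 0.0596]
eef_rot: [3.141, 0.003, 2.733]
force: [0.1, -0.1, 0.4]
grip_width: 0.094
grip_force: 0.0
```

```bash
python3 d.py .6255 -.151 .0491
```

```text
22.15 [ 0.6261 -0.151   0.0596] [3.1413 0.0025 2.7329] F [ 0.0839 -0.1276  0.384 ] M [-0.0312 -0.0616 -0.0723] w 0.0940429815699877
tool delta (x10) [ 0.0057 -0.0028  0.1045]
```

Emit:
step_arm(plan=[{"dx":0.004,"dy":0,"dz":0.1,"rx":0,"ry":0,"rz":0,"claw":0},{"dx":0,"dy":0,"dz":0,"rx":0,"ry":0,"rz":0,"claw":0.1},{"dx":0,"dy":0,"dz":0,"rx":0,"ry":0,"rz":0,"claw":1},{"dx":0,"dy":0,"dz":0,"rx":0,"ry":0,"rz":0,"claw":1},{"dx":0,"dy":0,"dz":0,"rx":0,"ry":0,"rz":0,"claw":1},{"dx":0,"dy":0,"dz":0,"rx":0,"ry":0,"rz":0,"claw":1},{"dx":0,"dy":0,"dz":0,"rx":0,"ry":0,"rz":0,"claw":1},{"dx":0,"dy":0,"dz":0,"rx":0,"ry":0,"rz":0,"claw":1}])

```text
time_s: 22.95
ee_pos: [0.625, -0.1506, 0.0479]
eef_rot: [3.142, 0.0, 2.733]
force: [0.7, 0.2, 2.0]
grip_width: 0.0644
grip_force: 20.0
```

Emit:
step_arm(plan=[{"dx":0,"dy":0,"dz":-0.2,"rx":0,"ry":0,"rz":0,"claw":1},{"dx":0,"dy":0,"dz":-0.35,"rx":0,"ry":0,"rz":0,"claw":1},{"dx":0,"dy":0,"dz":-0.35,"rx":0,"ry":0,"rz":0,"claw":1},{"dx":0,"dy":0,"dz":-0.35,"rx":0,"ry":0,"rz":0,"claw":1},{"dx":0,"dy":0,"dz":-0.35,"rx":0,"ry":0,"rz":0,"claw":1},{"dx":0,"dy":0,"dz":0,"rx":0,"ry":0,"rz":0,"claw":1},{"dx":0,"dy":0,"dz":0,"rx":0,"ry":0,"rz":0,"claw":1},{"dx":0,"dy":0,"dz":0,"rx":0,"ry":0,"rz":0,"claw":1}])

```text
time_s: 23.75
ee_pos: [0.6243, -0.1504, 0.2059]
eef_rot: [-3.141, -0.003, 2.733]
force: [-0.3, -0.3, -2.6]
grip_width: 0.0647
grip_force: 20.0
```

```bash
python3 d.py .5328 .2856 .208
```

```text
23.75 [ 0.6243 -0.1504  0.2059] [-3.1413 -0.0029  2.7328] F [-0.2963 -0.2913 -2.5624] M [-0.0116  0.0457 -0.0245] w 0.06474848751062906
tool delta (x10) [ 2.5731  3.6373 -0.0153]
```

Emit:
step_arm(plan=[{"dx":0.15,"dy":0.2,"dz":0,"rx":0,"ry":0,"rz":0,"claw":1},{"dx":0.26,"dy":0.37,"dz":0,"rx":0,"ry":0,"rz":0,"claw":1},{"dx":0.26,"dy":0.37,"dz":0,"rx":0,"ry":0,"rz":0,"claw":1},{"dx":0.26,"dy":0.37,"dz":0,"rx":0,"ry":0,"rz":0,"claw":1},{"dx":0.26,"dy":0.37,"dz":0,"rx":0,"ry":0,"rz":0,"claw":1},{"dx":0.26,"dy":0.37,"dz":0,"rx":0,"ry":0,"rz":0,"claw":1},{"dx":0.26,"dy":0.37,"dz":0,"rx":0,"ry":0,"rz":0,"claw":1},{"dx":0.26,"dy":0.37,"dz":0,"rx":0,"ry":0,"rz":0,"claw":1},{"dx":0.26,"dy":0.37,"dz":0,"rx":0,"ry":0,"rz":0,"claw":1},{"dx":0.2,"dy":0.28,"dz":0,"rx":0,"ry":0,"rz":0,"claw":1}])

```text
time_s: 24.75
ee_pos: [0.5373, 0.2638, 0.2061]
eef_rot: [-3.14, -0.002, 2.734]
force: [0.6, -0.9, -2.2]
grip_width: 0.0644
grip_force: 20.0
```

Emit:
step_arm(plan=[{"dx":0.14,"dy":0.2,"dz":0,"rx":0,"ry":0,"rz":0,"claw":1},{"dx":0,"dy":0,"dz":0,"rx":0,"ry":0,"rz":0,"claw":1},{"dx":0,"dy":0,"dz":0,"rx":0,"ry":0,"rz":0,"claw":1},{"dx":0,"dy":0,"dz":0,"rx":0,"ry":0,"rz":0,"claw":1},{"dx":0,"dy":0,"dz":0,"rx":0,"ry":0,"rz":0,"claw":1}])

```text
time_s: 25.25
ee_pos: [0.534, 0.2845, 0.2074]
eef_rot: [-3.141, -0.0, 2.732]
force: [0.2, 0.8, -1.2]
grip_width: 0.0642
grip_force: 20.0
```

```bash
python3 d.py .5328 .2856 .208; python3 a.py
```

```text
25.25 [0.534  0.2845 0.2074] [-3.1411 -0.0003  2.7315] F [ 0.2038  0.8362 -1.2354] M [0.0322 0.0098 0.0087] w 0.0642209003840624
tool delta (x10) [ 0.0156  0.0047 -0.0056]
166 8 7 5 9 0 0 151 255 252 128 101 108 110 111 110 111 106 98 119 122 116 134 122 248 255 255 255 255 255 179 154 157 152 100 99 106
169 12 2 9 9 5 0 87 109 107 105 110 109 109 108 108 110 99 103 113 113 114 112 111 107 109 109 109 109 113 110 108 105 105 94 97 100
172 10 5 21 34 33 11 109 114 109 109 110 108 110 111 111 112 92 101 120 122 122 120 122 122 120 119 119 119 118 114 113 113 133 84 85 96
175 6 6 11 3 1 0 116 119 113 109 110 111 111 111 111 112 101 108 121 123 122 121 120 121 121 120 119 117 117 115 115 113 72 194 205 213
178 7 2 9 5 8 6 0 0 50 112 107 103 103 102 102 98 95 110 123 125 122 122 121 120 123 122 122 122 122 118 120 45 0 4 0 5
181 6 6 5 9 4 4 2 7 6 8 11 27 23 11 7 0 0 0 18 23 21 25 0 0 0 0 0 3 2 0 7 10 4 8 16 4
184 11 4 9 6 3 7 12 8 12 20 26 31 23 9 4 57 94 94 96 84 31 2 9 0 3 9 3 5 7 2 6 1 8 5 6 7
187 5 7 4 5 20 27 26 21 7 51 45 123 127 145 136 85 85 91 92 89 91 53 35 39 16 0 0 1 1 5 7 11 2 2 4 10
190 39 29 19 11 0 98 255 255 254 253 254 249 252 255 234 107 82 91 90 85 91 109 114 117 116 115 121 128 90 35 3 1 0 42 55 120
193 15 8 7 0 37 255 255 255 134 102 109 113 111 114 96 84 89 93 90 86 103 110 113 114 113 114 112 112 114 117 83 96 103 127 156 208
196 5 12 5 0 55 106 109 113 113 115 113 116 112 113 114 112 112 112 113 115 113 114 113 112 113 114 115 113 116 111 121 157 177 176 204 206
199 9 2 4 0 52 111 112 116 115 117 117 119 120 119 121 121 122 119 124 121 123 120 120 119 119 120 117 117 112 114 95 82 68 139 173 202
202 4 6 0 15 223 131 109 117 117 118 116 119 122 120 121 120 121 122 120 120 119 122 118 119 118 119 117 114 114 110 87 74 58 99 97 71
205 4 5 0 33 105 147 117 113 114 116 118 120 119 121 120 118 121 121 123 121 120 120 118 119 118 119 117 116 114 84 88 65 51 40 53 90
```

Emit:
step_arm(plan=[{"dx":0.018,"dy":0.004,"dz":0.06,"rx":0,"ry":0,"rz":0,"claw":1},{"dx":0,"dy":0,"dz":0.06,"rx":0,"ry":0,"rz":0,"claw":1},{"dx":0,"dy":0,"dz":0.04,"rx":0,"ry":0,"rz":0,"claw":1},{"dx":0,"dy":0,"dz":0,"rx":0,"ry":0,"rz":0,"claw":1},{"dx":0,"dy":0,"dz":0,"rx":0,"ry":0,"rz":0,"claw":1}])

```text
time_s: 25.8
ee_pos: [0.5323, 0.2866, 0.1917]
eef_rot: [-3.141, -0.0, 2.733]
force: [0.6, 0.2, -1.5]
grip_width: 0.0644
grip_force: 20.0
```

```bash
python3 d.py .5326 .2857 .180
```

```text
25.8 [0.5323 0.2866 0.1917] [-3.1415 -0.0001  2.7328] F [ 0.5854  0.1711 -1.4962] M [-0.0244  0.0151  0.0078] w 0.06441655741072214
tool delta (x10) [-0.0064 -0.007   0.1168]
```

Emit:
step_arm(plan=[{"dx":-0.005,"dy":-0.006,"dz":0.03,"rx":0,"ry":0,"rz":0,"claw":1},{"dx":0,"dy":0,"dz":0.03,"rx":0,"ry":0,"rz":0,"claw":1},{"dx":0,"dy":0,"dz":0.02,"rx":0,"ry":0,"rz":0,"claw":1},{"dx":0,"dy":0,"dz":0.02,"rx":0,"ry":0,"rz":0,"claw":1},{"dx":0,"dy":0,"dz":0,"rx":0,"ry":0,"rz":0,"claw":1},{"dx":0,"dy":0,"dz":0,"rx":0,"ry":0,"rz":0,"claw":1}])

```text
time_s: 26.4
ee_pos: [0.5325, 0.2859, 0.1818]
eef_rot: [3.142, 0.0, 2.733]
force: [-1.0, -0.0, -2.1]
grip_width: 0.0641
grip_force: 20.0
```

Emit:
step_arm(plan=[{"dx":0,"dy":0,"dz":0.02,"rx":0,"ry":0,"rz":0,"claw":1},{"dx":0,"dy":0,"dz":0.02,"rx":0,"ry":0,"rz":0,"claw":1},{"dx":0,"dy":0,"dz":0,"rx":0,"ry":0,"rz":0,"claw":1},{"dx":0,"dy":0,"dz":0,"rx":0,"ry":0,"rz":0,"claw":1}])

```text
time_s: 26.8
ee_pos: [0.5325, 0.2858, 0.1777]
eef_rot: [-3.142, -0.0, 2.733]
force: [0.5, 0.3, -1.6]
grip_width: 0.0647
grip_force: 20.0
```

Emit:
step_arm(plan=[{"dx":0,"dy":0,"dz":0.02,"rx":0,"ry":0,"rz":0,"claw":1},{"dx":0,"dy":0,"dz":0.02,"rx":0,"ry":0,"rz":0,"claw":1},{"dx":0,"dy":0,"dz":0,"rx":0,"ry":0,"rz":0,"claw":1},{"dx":0,"dy":0,"dz":0,"rx":0,"ry":0,"rz":0,"claw":1}])

```text
time_s: 27.2
ee_pos: [0.5325, 0.2859, 0.1737]
eef_rot: [-3.141, -0.0, 2.733]
force: [-0.3, -0.0, -1.4]
grip_width: 0.0642
grip_force: 20.0
```

```bash
python3 d.py; python3 a.py
```

```text
27.2 [0.5325 0.2859 0.1737] [-3.1415 -0.0001  2.7328] F [-0.2596 -0.0115 -1.3612] M [ 0.0186 -0.0143  0.0001] w 0.06416484600726823
166 13 5 9 11 10 8 6 0 117 114 110 108 108 111 109 109 108 40 2 98 55 24 23 25 27 19 37 108 87 95 98 96 98 96 101 107
169 4 1 7 6 0 10 1 0 115 113 110 109 109 109 111 107 113 46 1 31 50 28 27 28 29 19 62 98 153 98 91 95 97 96 99 100
172 11 4 20 33 36 26 7 14 113 114 109 111 109 109 109 104 109 37 9 46 26 24 17 19 22 16 91 103 105 178 207 218 128 74 82 96
175 4 4 5 10 0 0 48 145 114 107 110 110 109 111 112 106 100 114 115 116 113 115 114 114 118 121 123 120 78 26 0 1 39 193 207 212
178 9 2 2 0 0 183 255 202 112 104 108 111 111 109 112 95 102 121 123 119 109 136 242 255 176 149 149 157 110 106 119 75 15 4 4 6
181 14 0 8 3 0 112 105 115 107 107 110 109 108 110 111 99 102 113 113 110 104 96 95 92 92 93 90 92 93 93 186 107 21 0 0 6
184 7 11 3 3 0 116 115 110 110 109 110 108 109 108 114 100 107 122 125 123 122 125 122 123 123 119 119 118 117 117 120 70 14 5 12 9
187 1 9 3 1 4 107 115 112 109 110 108 107 110 109 115 99 108 121 121 120 122 119 120 118 120 120 117 115 118 115 123 52 7 1 6 7
190 40 26 22 7 0 111 196 131 99 97 98 97 99 104 105 99 115 122 123 121 121 121 119 121 119 116 118 118 117 119 63 4 0 41 52 118
193 5 5 8 0 55 116 115 114 115 113 112 113 113 115 116 109 109 110 119 117 119 115 116 116 112 113 114 113 115 116 82 95 104 128 155 207
196 6 5 6 0 55 111 114 117 115 114 116 113 113 113 113 112 113 115 111 112 114 114 112 114 114 113 114 114 117 110 119 157 176 175 202 206
199 0 7 5 0 51 110 115 113 114 117 117 119 117 120 121 121 122 121 123 121 121 119 119 119 119 119 118 120 115 114 95 79 67 142 174 200
202 5 6 0 14 222 130 108 113 116 118 117 120 120 120 119 120 121 121 122 120 121 119 120 119 118 117 118 115 115 110 87 73 58 98 97 73
205 7 2 0 32 104 149 117 113 117 119 118 118 120 120 120 119 120 122 122 120 122 119 119 120 117 117 117 116 114 86 86 67 52 39 54 88
```

The stack is unmoved in the picture (rows 196–205 the same) and the ring is about 10 mm over the post's end. It's threaded, so I lower it.

Emit:
step_arm(plan=[{"dx":0,"dy":0,"dz":0.03,"rx":0,"ry":0,"rz":0,"claw":1},{"dx":0,"dy":0,"dz":0.03,"rx":0,"ry":0,"rz":0,"claw":1},{"dx":0,"dy":0,"dz":0.03,"rx":0,"ry":0,"rz":0,"claw":1},{"dx":0,"dy":0,"dz":0,"rx":0,"ry":0,"rz":0,"claw":1},{"dx":0,"dy":0,"dz":0,"rx":0,"ry":0,"rz":0,"claw":1}])

```text
time_s: 27.75
ee_pos: [0.5325, 0.2858, 0.1647]
eef_rot: [-3.141, -0.0, 2.733]
force: [0.1, 0.3, -2.1]
grip_width: 0.0643
grip_force: 20.0
```

Emit:
step_arm(plan=[{"dx":0,"dy":0,"dz":0.02,"rx":0,"ry":0,"rz":0,"claw":1},{"dx":0,"dy":0,"dz":0,"rx":0,"ry":0,"rz":0,"claw":1},{"dx":0,"dy":0,"dz":0,"rx":0,"ry":0,"rz":0,"claw":1}])

```text
time_s: 28.05
ee_pos: [0.5325, 0.2859, 0.1628]
eef_rot: [-3.142, -0.0, 2.733]
force: [0.2, 1.2, -2.2]
grip_width: 0.0639
grip_force: 20.0
```

Emit:
step_arm(plan=[{"dx":0,"dy":0,"dz":0.02,"rx":0,"ry":0,"rz":0,"claw":1},{"dx":0,"dy":0,"dz":0,"rx":0,"ry":0,"rz":0,"claw":1},{"dx":0,"dy":0,"dz":0,"rx":0,"ry":0,"rz":0,"claw":1}])

```text
time_s: 28.35
ee_pos: [0.5325, 0.2859, 0.1607]
eef_rot: [-3.142, -0.0, 2.733]
force: [-0.3, -0.3, -1.4]
grip_width: 0.0641
grip_force: 20.0
```

Emit:
step_arm(plan=[{"dx":0,"dy":0,"dz":0.02,"rx":0,"ry":0,"rz":0,"claw":1},{"dx":0,"dy":0,"dz":0,"rx":0,"ry":0,"rz":0,"claw":1},{"dx":0,"dy":0,"dz":0,"rx":0,"ry":0,"rz":0,"claw":1}])

```text
time_s: 28.65
ee_pos: [0.5325, 0.2859, 0.1588]
eef_rot: [3.142, 0.0, 2.733]
force: [-0.2, -0.1, -0.4]
grip_width: 0.0648
grip_force: 20.0
```

```bash
python3 d.py; python3 a.py | tail -7
```

```text
28.65 [0.5325 0.2859 0.1588] [3.1416 0.0001 2.7328] F [-0.1545 -0.0708 -0.3976] M [-0.0558 -0.0143 -0.0337] w 0.06484477802448078
187 6 7 11 5 3 109 107 111 105 109 110 108 109 108 116 102 108 112 113 113 113 112 111 109 109 110 109 104 95 164 122 43 8 0 6 3
190 39 30 18 6 22 112 116 113 110 111 111 110 109 109 108 100 114 121 123 122 123 124 121 122 119 117 118 115 116 117 123 49 0 39 53 119
193 8 1 9 0 67 115 113 112 108 111 113 112 110 109 109 98 113 122 123 121 122 120 120 118 119 118 118 117 116 111 116 96 101 127 155 206
196 2 2 2 0 57 112 116 119 108 99 97 97 97 99 101 97 121 121 123 120 121 121 119 120 121 117 117 113 113 111 119 155 177 177 204 205
199 6 9 5 0 60 111 116 116 116 116 117 119 121 124 121 119 119 120 119 118 118 119 118 121 121 117 117 117 115 115 95 83 68 141 173 202
202 5 5 0 0 148 115 111 114 116 115 118 118 119 120 119 120 120 121 122 123 120 121 120 120 120 117 118 116 115 114 90 73 58 98 95 72
205 6 3 0 16 158 114 108 114 118 118 118 118 121 120 120 120 121 122 120 121 119 122 119 119 119 117 116 115 116 87 89 66 51 42 55 86
```

Emit:
step_arm(plan=[{"dx":0,"dy":0,"dz":0.01,"rx":0,"ry":0,"rz":0,"claw":1},{"dx":0,"dy":0,"dz":0,"rx":0,"ry":0,"rz":0,"claw":1},{"dx":0,"dy":0,"dz":0,"rx":0,"ry":0,"rz":0,"claw":1}])

```text
time_s: 29.0
ee_pos: [0.5326, 0.2859, 0.1578]
eef_rot: [3.142, 0.0, 2.733]
force: [1.2, -0.4, -0.1]
grip_width: 0.0647
grip_force: 20.0
```

Emit:
step_arm(plan=[{"dx":0,"dy":0,"dz":0.01,"rx":0,"ry":0,"rz":0,"claw":1},{"dx":0,"dy":0,"dz":0,"rx":0,"ry":0,"rz":0,"claw":1},{"dx":0,"dy":0,"dz":0,"rx":0,"ry":0,"rz":0,"claw":1}])

```text
time_s: 29.3
ee_pos: [0.5325, 0.2859, 0.1568]
eef_rot: [3.142, 0.0, 2.733]
force: [-0.5, -0.3, -0.4]
grip_width: 0.0646
grip_force: 20.0
```

Emit:
step_arm(plan=[{"dx":0,"dy":0,"dz":0,"rx":0,"ry":0,"rz":0,"claw":1}])

```text
time_s: 29.4
ee_pos: [0.5325, 0.2859, 0.1568]
eef_rot: [3.142, 0.0, 2.733]
force: [0.7, -0.1, -0.2]
grip_width: 0.0641
grip_force: 20.0
```

Weight is on the stack. I release and back off.

Emit:
step_arm(plan=[{"dx":0,"dy":0,"dz":0,"rx":0,"ry":0,"rz":0,"claw":0.22},{"dx":0,"dy":0,"dz":0,"rx":0,"ry":0,"rz":0,"claw":0},{"dx":0,"dy":0,"dz":0,"rx":0,"ry":0,"rz":0,"claw":0},{"dx":0,"dy":0,"dz":-0.2,"rx":0,"ry":0,"rz":0,"claw":0},{"dx":0,"dy":0,"dz":-0.3,"rx":0,"ry":0,"rz":0,"claw":0},{"dx":0,"dy":0,"dz":-0.2,"rx":0,"ry":0,"rz":0,"claw":0},{"dx":0,"dy":0,"dz":-0.2,"rx":0,"ry":0,"rz":0,"claw":0},{"dx":0,"dy":0,"dz":0,"rx":0,"ry":0,"rz":0,"claw":0},{"dx":0,"dy":0,"dz":0,"rx":0,"ry":0,"rz":0,"claw":0}])

```text
time_s: 30.3
ee_pos: [0.5324, 0.2858, 0.246]
eef_rot: [-3.141, -0.0, 2.733]
force: [0.4, -0.3, -0.6]
grip_width: 0.094
grip_force: 0.0
```

```bash
python3 d.py; sed -i 's#pics/rect.png#pics/rectb.png#' dial.py; python3 dial.py 2>/dev/null; python3 - <<'E'
from h import *
I=np.load("rect.npy")[1];c=viewer.camera("side");b=c["img"][:,:,::-1]
s=cv2.resize(b[155:275,285:405],(400,400),interpolation=cv2.INTER_CUBIC)
cv2.imwrite("pics/final.png",np.hstack([cv2.cvtColor(np.clip(I,0,255).astype(np.uint8),cv2.COLOR_GRAY2BGR),s]))
E
```

```text
30.3 [0.5324 0.2858 0.246 ] [-3.1414 -0.0002  2.7328] F [ 0.445  -0.2621 -0.6281] M [ 0.0233  0.0335 -0.007 ] w 0.09395475405361084
normal [-0.3442 -0.7039  0.6213] rms 0.001104450298714591 484 centre [0.4916 0.2054 0.0459]
```

View pics/final.png

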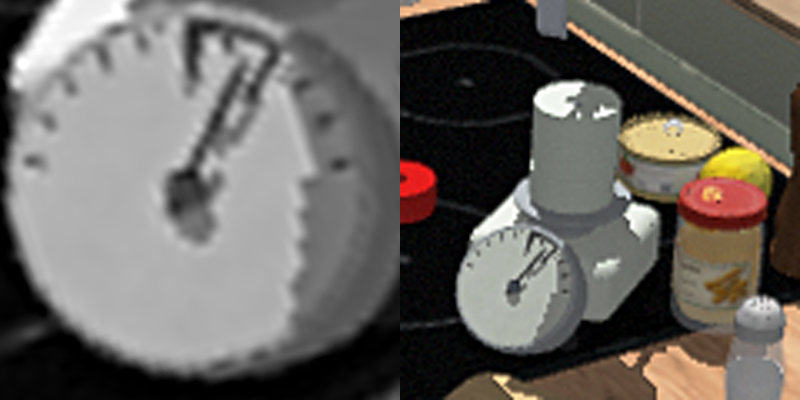

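The final picture shows three rings stacked flat on the post. The needle, from (188,190) to (243,68), reads about 1.81, between the long marks.

```bash
python3 -c "
from station import hand_in
print(hand_in())"
```

```text
the job is handed in; nothing more can be done
None
```

I threaded three white rings onto the scale post; the needle rests at about 1.81, between the long marks at 1.44 and 1.98, the fourth ring stays on the board, and the job is handed in.

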